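# Set up the case recorder for a test run

### The job

Set up the portable recorder for a test: raise its screen lid to 100 degrees open, so that the screen leans back 10 degrees past upright, and let go of it there. Then lower every module in the carrier tray gently into a slot of its own width, upright and fully home, without dropping it in. When all are in, switch the mains paddle over to on; the screen must still stand at its angle, and the multimeter and the desk sign are to be left alone.

Things in the scene. Friction and masses are not known exactly. Their poses are not given: they have to be found in the camera images.
- case: base of a portable recorder in an aluminium carrying case, standing fixed on the bench: 180 mm deep (its x) by 302 mm wide (its y), rim 105 mm high; origin at the centre of its underside; x points from the front (robot side) to the hinge side, y to the left, z up. Five module slots and the mains paddle are on its deck, under the closed lid. With a module home, its box top is about 2 mm above the deck and only the grip block stands out
- lid (a joint): opening angle of the case's lid in rad: 0 = closed, 1.571 = upright, 1.745 = 100 degrees open, stop at 2.4. The lid is a 50 mm deep aluminium tray, 180 by 302 mm, with the screen on its inside, hinged along the far rim. Stiff friction hinge: it stays where it is left at any angle; about 8 N upward at the handle starts it from closed. It starts nearly closed
- lid_hinge (a point): middle of the lid's hinge line, on the far rim of the case, 105 mm above the bench; the line runs along this point's (and the case's) y
- lid_handle (a point): middle of the lid's handle: a round bar 12 mm thick and 104 mm long, parallel to the hinge line, 42 mm in front of the lid's front face (36 mm clear between bar and face), joined to it at both ends. It turns with the lid: 222 mm from the hinge line towards the front and 25 mm above the hinge line when closed
- mains (a joint): mains switch in rad: 0 = off, leaning to the front of the case; 0.9 = on, leaning to the hinge side. It stays where it is left; about 2 N at the tip moves it
- mains_tip (a point): tip of the mains paddle, a flat black paddle 26 mm wide (case y), 8 mm thick and 45 mm long, pivoted at deck level (100 mm above the bench) in the front strip of the deck, right-hand side as the robot sees it; the tip is at case x = -72, y = -105 mm, 140 mm above the bench when off and at x = -32 mm when on
- thin1_mid (a point): middle of thin module 1, a loose plug-in module standing upright in the tray, underside 5 mm above the bench (may be absent): aluminium box 76 mm (x) by 32 mm (y) by 90 mm high, with a black grip block centred on top, 50 (x) by 16 (y) by 38 mm high; 128 mm high in all, 0.25 kg. The point is 64 mm above its underside; z up. Grip it by the block, closing along y. Either way round fits a slot
- thin2_mid (a point): middle of thin module 2, a loose plug-in module standing upright in the tray, underside 5 mm above the bench (may be absent): aluminium box 76 mm (x) by 32 mm (y) by 90 mm high, with a black grip block centred on top, 50 (x) by 16 (y) by 38 mm high; 128 mm high in all, 0.25 kg. The point is 64 mm above its underside; z up. Grip it by the block, closing along y. Either way round fits a slot
- thin3_mid (a point): middle of thin module 3, a loose plug-in module standing upright in the tray, underside 5 mm above the bench (may be absent): aluminium box 76 mm (x) by 32 mm (y) by 90 mm high, with a black grip block centred on top, 50 (x) by 16 (y) by 38 mm high; 128 mm high in all, 0.25 kg. The point is 64 mm above its underside; z up. Grip it by the block, closing along y. Either way round fits a slot
- wide1_mid (a point): middle of wide module 1, a loose plug-in module standing upright in the tray, underside 5 mm above the bench (may be absent): aluminium box 76 mm (x) by 52 mm (y) by 90 mm high, with a black grip block centred on top, 50 (x) by 16 (y) by 38 mm high; 128 mm high in all, 0.38 kg. The point is 64 mm above its underside; z up. Grip it by the block, closing along y. Either way round fits a slot
- wide2_mid (a point): middle of wide module 2, a loose plug-in module standing upright in the tray, underside 5 mm above the bench (may be absent): aluminium box 76 mm (x) by 52 mm (y) by 90 mm high, with a black grip block centred on top, 50 (x) by 16 (y) by 38 mm high; 128 mm high in all, 0.38 kg. The point is 64 mm above its underside; z up. Grip it by the block, closing along y. Either way round fits a slot
- slot1 (a point): centre of the mouth of slot 1 of 5 (they lie side by side along the case's y, slot 1 at the robot's right, at case y = -118 mm), a narrow slot: open on top, rounded edges, mouth level 100 mm above the bench, 88 mm deep, 37 mm (y) by 82 mm (x), for the 32 mm thin modules. Axes as the case
- slot2 (a point): centre of the mouth of slot 2 of 5 (they lie side by side along the case's y, slot 1 at the robot's right, at case y = -59 mm), a wide slot: open on top, rounded edges, mouth level 100 mm above the bench, 88 mm deep, 57 mm (y) by 82 mm (x), for the 52 mm wide modules. Axes as the case
- slot3 (a point): centre of the mouth of slot 3 of 5 (they lie side by side along the case's y, slot 1 at the robot's right, at case y = 0 mm), a narrow slot: open on top, rounded edges, mouth level 100 mm above the bench, 88 mm deep, 37 mm (y) by 82 mm (x), for the 32 mm thin modules. Axes as the case
- slot4 (a point): centre of the mouth of slot 4 of 5 (they lie side by side along the case's y, slot 1 at the robot's right, at case y = 59 mm), a wide slot: open on top, rounded edges, mouth level 100 mm above the bench, 88 mm deep, 57 mm (y) by 82 mm (x), for the 52 mm wide modules. Axes as the case
- slot5 (a point): centre of the mouth of slot 5 of 5 (they lie side by side along the case's y, slot 1 at the robot's right, at case y = 118 mm), a narrow slot: open on top, rounded edges, mouth level 100 mm above the bench, 88 mm deep, 37 mm (y) by 82 mm (x), for the 32 mm thin modules. Axes as the case
- tray: loose carrier tray, black foam, 214 mm (x) by 250 mm (y) by 55 mm high, 1 kg; origin at the centre of its underside. Three narrow cells side by side along y in the row nearest the robot, two wide ones behind; each 5 mm larger than its module all round and 50 mm deep. If knocked aside it takes its modules along
- multimeter: bystander: yellow hand multimeter lying on the bench, 180 by 85 by 38 mm; origin under its centre; leave it alone
- sign: bystander: small sloping desk sign, 200 mm wide, 85 mm high, standing beyond the case; origin under its centre; leave it alone
There are look-alikes about, which are no part of the job. What is shaped like the part that bears thin3_mid but orange is not meant.

How it is judged:
By the outcome, as a careful person would: the job done as asked, in the order asked, and still so for the second after the job is handed in, with the robot touching nothing.
Of thin1, thin2, thin3, wide1, wide2 only 3 to 4 are there at a start; the rules pass over those that are not, and their reading is None.
At some moment in a run one of tray may be knocked a few centimetres aside while the robot is not near it.
It also fails if it takes over 210 s, if anything falls off the work surface, if the arm or the gripper's body presses on something with over 40 N, if the wrist force passes 120 N, or if a joint passes its speed limit or range.

### The arm

A 7-joint arm with a two-finger parallel gripper is mounted at the origin on the work surface. World frame = base frame: x ahead of the robot, y to its left, z up, the work surface at z = 0. Lengths are in m, angles in rad, forces in N, time in s.
With the tool pointing down it reaches from about 0.35 to 0.9 m from the base axis. Payload 8.1 kg.
Tool frame: the origin (TCP) lies at the very end of the fingers, on their centre line; the grasp point (between the pads) lies 19 mm behind it; x points along the fingers, y is the direction in which the jaws open and shut, and the axes are right-handed (so a half turn about x gives the same grasp; the last joint's range is limited). The gripper opens to 92 mm and grips with 3 to 60 N. Pads are 19 mm wide; open, the fingers measure 130 mm over their backs; the gripper's body (75 mm by 190 mm) begins 47 mm behind the grasp point.
Start: joints at [-1.215, 0.434, 0.025, 1.573, -0.012, 1.134, -0.075], TCP at [0.277, 0.56, 0.206] pointing down, gripper open.
Joint ranges: [-2.62, 2.62], [-0.44, 2.09], [-1.27, 1.32], [0.08, 2.57], [-1.32, 4.46], [0.12, 2], [-2.74, 2.74]. Speed limits (rad/s): [2.22, 2.22, 3.01, 3.01, 3.14, 3.14, 3.14].

### API

Orientations are given as a rotation vector (axis times angle).
In Python, from station import sensors, cams, sign_off gives the robot as it stands. The module is installed in compiled form; this text tells all that it offers.
- The arm moves only by the shell command python3 -m crank 'ROWS' [FORCE]. ROWS is JSON, a list of rows, each a list of 3 entries, a list of its own where there are three numbers: the shift along the tool's x, y, z in mm, then the turn, a rotation vector about the tool's x, y, z in rad, then the closure, from -1 (fully open) to 1 (shut), so that 0 is half open. In form: [[[x, y, z], [rx, ry, rz], jaw], ...]. A call has exactly 8 rows; each row shifts and turns the pose as measured when the row begins, along the tool's axes as they then stand; what a row does not reach is not made up. A row lasts 1/10 s, in which the tool goes at most 50 mm and 8.59 degrees, less where a joint would pass 70% of its speed; a pose out of reach is approached as far as the arm can. A call is refused whole if a number of a shift passes 50 or a number of a turn 0.15, either way. A call with a gripper value outside its range is refused whole. The fingers move at their own pace and stop on an object; FORCE is the grip in N (left out, the last holds). Time passes only in rows, so rows that do not move let the fingers close, or fill a call up. It gives the time, the measured TCP pose, the force and the opening at its end, in the units of the state.
- sensors.sense(): the state, without advancing time (a new reading comes with each control period).
- cams.capture(name): name is "side" or "top" or "wrist"; returns a dict with "frame" (400x640x3 uint8, red, green, blue), "depth" (400x640 float32, m along the optical axis (not along the pixel's ray), 0 where there is no reading), "fx", "fy", "cx", "cy" (pixels), "k1" (the pictures are not rectified: a ray, as slopes to the right and down, at radius r is drawn at 1 + k1 r^2 times it, then the intrinsics apply), "eye" and "attitude" of the camera in the world. Camera axes: x right, y down, z forward; pixel columns grow to the right and rows downward; lengths in m; the calibration is good to about 2 mm. A picture is of the moment at which its call begins.
- sign_off(): hands the job in, once; it reports no verdict.
The state is a dict: "clock": time; "joints": joint angles; "joint_velocities": joint speeds; "joint_torque": joint torques, N m; "ee_pos": TCP position; "tool_rot": TCP orientation; "contact_force": force on the tool from outside, world axes, zero at the start; "torque": the same for the moment, N m; "finger_gap": finger opening in m.
Only numpy, scipy, OpenCV 4.12 (cv2) and the standard library are available. Lean on these libraries where they do the work, as an engineer would, in place of code of your own. Each camera call takes 0.05 s, during which the arm holds its last target. There are 200 camera calls.

## Working session

There is one attempt and no reset: what is moved stays moved. The work goes in short steps, Python scripts to look and compute and a shell command to move; the robot and the scene stay as the last step left them, time stands still between calls to the robot, and variables do not carry over. Pictures are saved under pics/ and viewed, about 12 in all and at most 16, crops included, and the job is handed in when it is done.

```bash
mkdir -p pics; cat > h.py <<'E'
import numpy as np, cv2
from scipy.spatial.transform import Rotation as R
from station import sensors, cams, sign_off
def cap(n):
    c=cams.capture(n); return c
def Rm(c):
    a=np.array(c['attitude'],float)
    return a if a.shape==(3,3) else (R.from_rotvec(a).as_matrix() if a.size==3 else R.from_quat(a).as_matrix())
def slopes(c,u,v):
    xd=(np.asarray(u,float)-c['cx'])/c['fx']; yd=(np.asarray(v,float)-c['cy'])/c['fy']
    x,y=xd.copy(),yd.copy()
    for _ in range(20):
        s=1+c['k1']*(x*x+y*y); x,y=xd/s,yd/s
    return x,y
def ray_plane(c,u,v,z):
    x,y=slopes(c,u,v); d=np.stack([x,y,np.ones_like(x)],-1)@Rm(c).T
    e=np.array(c['eye']); t=(z-e[2])/d[...,2]; return e+t[...,None]*d
def cloud(c):
    v,u=np.mgrid[0:400,0:640]; x,y=slopes(c,u,v); z=c['depth']
    p=np.stack([x*z,y*z,z],-1)@Rm(c).T+np.array(c['eye']); p[z==0]=np.nan; return p
def save(c,n): cv2.imwrite('pics/'+n,cv2.cvtColor(c['frame'],cv2.COLOR_RGB2BGR))
def st():
    s=sensors.sense(); print('t',round(s['clock'],2),'p',np.round(np.array(s['ee_pos'])*1000,1),'rot',np.round(s['tool_rot'],3),'F',np.round(s['contact_force'],1),'gap',round(s['finger_gap']*1000,1))
    Rt=R.from_rotvec(s['tool_rot']).as_matrix(); print('axes x,y,z(tool) in world:',np.round(Rt.T,3).tolist()); print('q',np.round(s['joints'],2)); return s,Rt
E
python3 - <<'E'
from h import *
st()
for n in ('top','side'):
    c=cap(n); save(c,n+'0.png'); print(n,{k:c[k] for k in c if k not in('frame','depth')})
    np.save(n+'0.npy',cloud(c))
E
```

```text
t 0.0 p [276.6 559.8 205.5] rot [ 0.359  1.541 -0.361] F [ 0.3 -0.6  0. ] gap 91.8
axes x,y,z(tool) in world: [[-0.001, -0.002, -1.0], [0.443, 0.897, -0.002], [0.897, -0.443, 0.0]]
q [-1.21  0.44  0.02  1.57 -0.01  1.13 -0.08]
top {'fx': 453.9046005586171, 'fy': 453.9046005586171, 'cx': 313.46845557960324, 'cy': 201.14423008827885, 'k1': 0.030538059688158356, 'eye': array([0.41616958, 0.04604193, 1.2647862 ]), 'attitude': array([-2.1283477 ,  2.18479275, -0.10640261])}
side {'fx': 485.0128920690856, 'fy': 485.0128920690856, 'cx': 327.2997643832717, 'cy': 205.6185161106677, 'k1': -0.058292366803534904, 'eye': array([-0.16926822, -0.69530114,  0.78554182]), 'attitude': array([-2.05750367,  0.75496216, -0.4353886 ])}
```

View pics/top0.png

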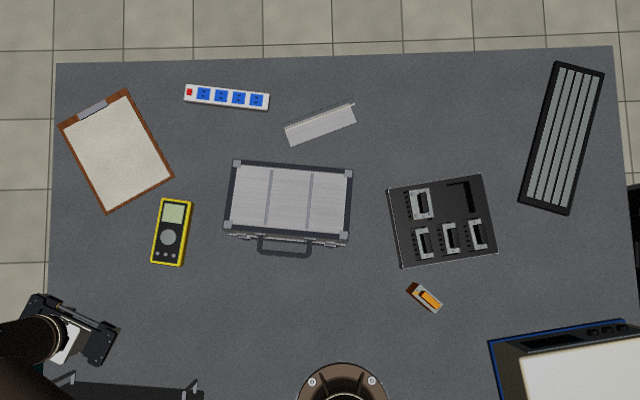

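View pics/side0.png

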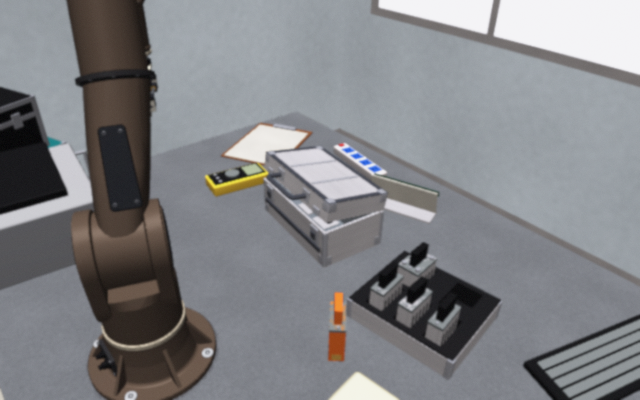

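The top view shows the case at about (288,200) with its handle at (285,247). The tray is at (443,222) with three thin modules in the front row and one wide at the left rear. The orange look-alike is at (425,297), the multimeter at (171,232) and the sign at (320,125). The side view agrees.

```bash
python3 - <<'E'
from h import *
P=np.load('top0.npy'); z=P[...,2]
v,u=np.mgrid[0:400,0:640]
def rect(m,name):
    p=P[m][:,:2].astype(np.float32)*1000; r=cv2.minAreaRect(p); print(name,m.sum(),np.round(r[0],1),np.round(r[1],1),round(r[2],2),'box',np.round(cv2.boxPoints(r)).tolist())
reg=(u>215)&(u<362)&(v>150)&(v<262)
lid=reg&(z>.13)&(v<246)
k=np.ones((5,5),np.uint8)
mo=cv2.morphologyEx((reg&(z>.13)).astype(np.uint8),cv2.MORPH_OPEN,np.ones((17,17),np.uint8))>0
rect(mo,'lid')
q=P[mo]; A=np.c_[q[:,:2],np.ones(len(q))]; s=np.linalg.lstsq(A,q[:,2],rcond=None)[0]; print('lid plane',s, 'tilt',np.hypot(s[0],s[1]), 'z rng',np.nanpercentile(q[:,2],[2,98]))
h=reg&~mo&(z>.1)&(v>248); rect(h,'handle'); print(np.nanpercentile(z[h],[5,50,95]))
tr=(u>375)&(u<510)&(v>160)&(v<280)
rect(tr&(z>.035)&(z<.075),'tray')
m=(tr&(z>.118)&(z<.15)).astype(np.uint8); n,l,s_,c_=cv2.connectedComponentsWithStats(m)
for i in range(1,n):
    if s_[i,4]>15: rect(l==i,'block'); print(np.nanmedian(z[l==i]), c_[i])
E
```

```text
lid 7678 [544.  121.4] [301.2 187. ] 83.3 box [[434.0, -17.0], [619.0, -39.0], [654.0, 260.0], [469.0, 282.0]]
lid plane [-0.14417765  0.01533866  0.24579275] tilt 0.1449912770187055 z rng [0.15406069 0.18441592]
handle 286 [415.9 134.2] [130.1  21.5] 88.53 box [[403.0, 69.0], [425.0, 69.0], [428.0, 199.0], [407.0, 199.0]]
[0.16618888 0.17067934 0.17411385]
tray 5000 [ 493.  -279.5] [218.5 257.2] 8.11 box [[367.0, -168.0], [403.0, -422.0], [619.0, -391.0], [583.0, -137.0]]
block 149 [ 533.9 -214.9] [48.9 16.2] 7.1 box [[509.0, -210.0], [511.0, -226.0], [559.0, -220.0], [557.0, -204.0]]
0.1321733690590685 [423.32214765 202.44966443]
block 162 [ 452.7 -354.2] [49.3 17.1] 9.28 box [[427.0, -350.0], [430.0, -367.0], [478.0, -359.0], [476.0, -342.0]]
0.13207414917802063 [481.79012346 233.58641975]
block 159 [ 444.8 -285.1] [49.2 17.7] 6.52 box [[419.0, -279.0], [421.0, -297.0], [470.0, -291.0], [468.0, -274.0]]
0.13200546217240827 [453.74842767 237.66666667]
block 154 [ 433.7 -217.7] [49.5 16.6] 9.68 box [[408.0, -214.0], [411.0, -230.0], [459.0, -222.0], [457.0, -205.0]]
0.1324133029749599 [426.6038961 242.9025974]
```

```bash
cat >> h.py <<'E'
YAW=np.radians(-6.6); HINGE=np.array([.6293,.1113,.105])
def caxes(): 
    return np.array([np.cos(YAW),np.sin(YAW),0]),np.array([-np.sin(YAW),np.cos(YAW),0]),np.array([0,0,1.])
def bar(a):
    X,Y,Z=caxes(); return HINGE-X*(.222*np.cos(a)-.025*np.sin(a))+Z*(.222*np.sin(a)+.025*np.cos(a))
def Rlid(b):  # tool x pitched b below forward, z = -case y
    X,Y,Z=caxes(); x=np.cos(b)*X-np.sin(b)*Z; z=-Y; return np.stack([x,np.cross(z,x),z],1)
def Rdown(yaw): # tool down, tool y at heading yaw
    y=np.array([np.cos(yaw),np.sin(yaw),0]); x=np.array([0,0,-1.]); return np.stack([x,y,np.cross(x,y)],1)
def go(p,Rg,n=8):
    s,Rt=st(); p0=np.array(s['ee_pos']); p=np.array(p); w=R.from_matrix(Rt.T@Rg).as_rotvec()
    print('target',np.round(p*1000,1),'shift mm (tool now)',np.round(Rt.T@(p-p0)*1000,1),'(tool final)',np.round(Rg.T@(p-p0)*1000,1),'turn',np.round(w,3))
    print('rows n=%d:'%n)
    for i in range(n):
        Ri=Rt@R.from_rotvec(w*i/n).as_matrix(); print('  ',np.round(Ri.T@(p-p0)*1000/n,1),np.round(w/n,3))
E
python3 -m crank '[[[-20,0,0],[0.15,0,0],-1],[[-20,0,0],[0.15,0,0],-1],[[-20,0,0],[0.15,0,0],-1],[[-20,0,0],[0.15,0,0],-1],[[-20,0,0],[0.15,0,0],-1],[[-20,0,0],[0.15,0,0],-1],[[-20,0,0],[0.15,0,0],-1],[[-20,0,0],[0.15,0,0],-1]]' 20
python3 -c "
from h import *
b=.9;Rg=Rlid(b); go(bar(.145)-Rg[:,0]*.08,Rg)"
```

```text
clock: 0.9
ee_pos: [0.2753, 0.5568, 0.3641]
tool_rot: [1.264, 1.156, -1.29]
contact_force: [0.1, 0.0, 0.1]
finger_gap: 0.0915
t 0.9 p [275.3 556.8 364.1] rot [ 1.264  1.156 -1.29 ] F [0.1 0.  0.1] gap 91.5
axes x,y,z(tool) in world: [[-0.006, -0.015, -1.0], [0.996, -0.094, -0.005], [-0.094, -0.995, 0.015]]
q [-1.39  0.37  0.3   1.31 -0.1   1.49 -1.2 ]
target [365.3 141.8 224.5] shift mm (tool now) [145.2 129.3 402.5] (tool final) [194.6  20.6 401.9] turn [0.026 0.008 0.676]
rows n=8:
   [18.1 16.2 50.3] [0.003 0.001 0.084]
   [19.4 14.7 50.3] [0.003 0.001 0.084]
   [20.5 13.2 50.3] [0.003 0.001 0.084]
   [21.5 11.6 50.2] [0.003 0.001 0.084]
   [22.4  9.9 50.2] [0.003 0.001 0.084]
   [23.1  8.1 50.2] [0.003 0.001 0.084]
   [23.7  6.3 50.2] [0.003 0.001 0.084]
   [24.1  4.5 50.2] [0.003 0.001 0.084]
```

```bash

python3 -m crank '[[[0,15,47],[0,0,0.05],-1],[[0,15,47],[0,0,0.05],-1],[[0,15,47],[0,0,0.05],-1],[[0,15,47],[0,0,0.05],-1],[[0,10,47],[0,0,0.05],-1],[[0,5,47],[0,0,0.05],-1],[[0,5,47],[0,0,0.05],-1],[[0,0,47],[0,0,0.05],-0.4]]'
python3 -c "
from h import *
b=.9;Rg=Rlid(b); go(bar(.145)-Rg[:,0]*.06,Rg)"
```

```text
clock: 1.7
ee_pos: [0.3202, 0.1683, 0.3763]
tool_rot: [1.415, 0.833, -0.98]
contact_force: [-0.3, -0.2, 0.5]
finger_gap: 0.0874
t 1.7 p [320.2 168.3 376.3] rot [ 1.415  0.833 -0.98 ] F [-0.3 -0.2  0.5] gap 87.4
axes x,y,z(tool) in world: [[0.396, -0.053, -0.917], [0.913, -0.081, 0.4], [-0.096, -0.995, 0.016]]
q [-1.41 -0.37  0.21  2.06  0.49  1.36 -1.38]
target [377.6 140.4 208.8] shift mm (tool now) [177.8 -12.2  19.6] (tool final) [168.7 -56.9  21.1] turn [0.025 0.004 0.26 ]
rows n=8:
   [22.2 -1.5  2.4] [0.003 0.    0.032]
   [22.2 -2.2  2.5] [0.003 0.    0.032]
   [22.1 -2.9  2.5] [0.003 0.    0.032]
   [22.  -3.7  2.5] [0.003 0.    0.032]
   [21.8 -4.4  2.5] [0.003 0.    0.032]
   [21.7 -5.1  2.6] [0.003 0.    0.032]
   [21.5 -5.7  2.6] [0.003 0.    0.032]
   [21.3 -6.4  2.6] [0.003 0.    0.032]
```

```bash

python3 -m crank '[[[22,-1,2],[0.003,0,0.02],0.2],[[22,-2,2],[0.003,0,0.02],0.2],[[22,-3,2],[0.003,0,0.02],0.2],[[22,-4,3],[0.003,0,0.02],0.2],[[22,-4,3],[0.003,0,0.02],0.2],[[22,-5,3],[0.003,0,0.02],0.2],[[22,-5,3],[0.003,0,0.02],0.2],[[10,-5,3],[0.003,0,0.02],0.2]]'
python3 - <<'E'
from h import *
b=1.0;Rg=Rlid(b); go(bar(.145)+Rg[:,0]*.019,Rg)
c=cap('wrist'); save(c,'w1.png'); P=cloud(c); np.save('w1.npy',P)
E
```

```text
clock: 2.5
ee_pos: [0.367, 0.1337, 0.2122]
tool_rot: [1.492, 0.699, -0.863]
contact_force: [0.5, 0.1, 1.2]
finger_gap: 0.0367
t 2.5 p [367.  133.7 212.2] rot [ 1.492  0.699 -0.863] F [0.5 0.1 1.2] gap 36.7
axes x,y,z(tool) in world: [[0.542, -0.057, -0.839], [0.832, -0.104, 0.545], [-0.118, -0.993, -0.009]]
q [-1.32 -0.24  0.23  2.5   0.84  0.84 -1.78]
target [424.9 135.  145.8] shift mm (tool now) [87.  11.8 -7.5] (tool final) [86.8 12.4 -7.9] turn [-0.008 -0.006 -0.005]
rows n=8:
   [10.9  1.5 -0.9] [-0.001 -0.001 -0.001]
   [10.9  1.5 -0.9] [-0.001 -0.001 -0.001]
   [10.9  1.5 -0.9] [-0.001 -0.001 -0.001]
   [10.9  1.5 -1. ] [-0.001 -0.001 -0.001]
   [10.9  1.5 -1. ] [-0.001 -0.001 -0.001]
   [10.9  1.5 -1. ] [-0.001 -0.001 -0.001]
   [10.9  1.5 -1. ] [-0.001 -0.001 -0.001]
   [10.9  1.5 -1. ] [-0.001 -0.001 -0.001]
```

View pics/w1.png

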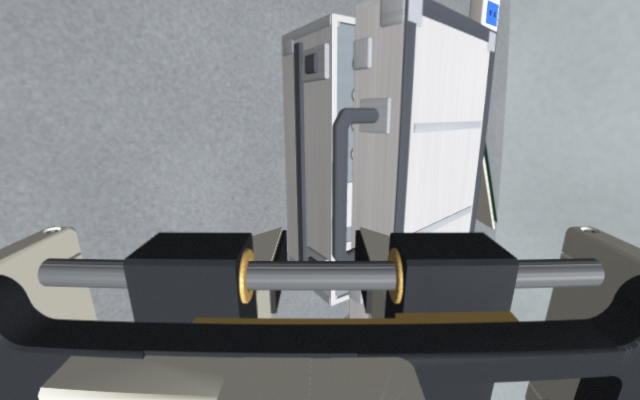

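The wrist view shows the handle bar running vertically at about u=342, v 120–260. It lies between the fingertips (280 and 360) and a little towards the lid. I'll measure it from depth.

```bash

python3 - <<'E'
from h import *
P=np.load('w1.npy'); 
for v in (150,180,210): print(v,[np.round(P[v,u]*1000).tolist() for u in (337,340,343)])
q=P[140:230,337:344].reshape(-1,3); print(np.nanmedian(q,0)); 
s,Rt=st(); d=(q-np.array(s['ee_pos']))@Rt*1000; print('tool frame median',np.nanmedian(d,0), 'ends z', np.nanpercentile(d[:,2],[5,95])); print('model',(bar(.145)-np.array(s['ee_pos']))@Rt*1000)
E
```

```text
150 [[415.0, 170.0, 171.0], [418.0, 170.0, 171.0], [419.0, 170.0, 173.0]]
180 [[413.0, 147.0, 171.0], [416.0, 147.0, 171.0], [417.0, 147.0, 173.0]]
210 [[410.0, 124.0, 171.0], [412.0, 123.0, 172.0], [415.0, 123.0, 173.0]]
[0.4145391  0.14376297 0.17206768]
t 2.55 p [366.2 132.5 210.8] rot [ 1.491  0.698 -0.864] F [-1.7 -2.  -3.8] gap 36.7
axes x,y,z(tool) in world: [[0.542, -0.059, -0.839], [0.832, -0.103, 0.545], [-0.119, -0.993, -0.007]]
q [-1.32 -0.23  0.23  2.5   0.84  0.84 -1.78]
tool frame median [ 58.01821198  17.79923095 -16.87757269] ends z [-47.72940877  16.36986108]
model [67.09039936 13.26104035 -9.08265712]
```

```bash

python3 -m crank '[[[6,8,-2],[0,0,0],0.25],[[6,6,-2],[0,0,0],0.25],[[12,1.5,-1],[0,0,0],0.25],[[12,0,-1],[0,0,0],0.25],[[12,0,-1],[0,0,0],0.25],[[12,0,0],[0,0,0],0.25],[[12,0,0],[0,0,0],0.25],[[11,0,0],[0,0,0],0.25]]'
python3 -c "
from h import *
b=1.0;Rg=Rlid(b); go(bar(.145)+Rg[:,0]*.019,Rg,1)"
```

```text
clock: 3.35
ee_pos: [0.4363, 0.1386, 0.1545]
tool_rot: [1.501, 0.698, -0.855]
contact_force: [0.6, 0.3, 0.0]
finger_gap: 0.0344
t 3.35 p [436.3 138.6 154.5] rot [ 1.501  0.698 -0.855] F [0.6 0.3 0. ] gap 34.4
axes x,y,z(tool) in world: [[0.548, -0.05, -0.835], [0.828, -0.107, 0.55], [-0.117, -0.993, -0.017]]
q [-1.21  0.01  0.41  2.51  1.13  0.49 -1.91]
target [424.9 135.  145.8] shift mm (tool now) [  1.2 -13.8   5.1] (tool final) [  1.4 -13.9   4.9] turn [-0.011 -0.013 -0.012]
rows n=1:
   [  1.2 -13.8   5.1] [-0.011 -0.013 -0.012]
```

```bash

python3 -m crank '[[[0,-5,0],[0,0,0],0.25],[[0,-4,0],[0,0,0],0.25],[[0,0,0],[0,0,0],0.25],[[0,0,0],[0,0,0],0.6],[[0,0,0],[0,0,0],1],[[0,0,0],[0,0,0],1],[[0,0,0],[0,0,0],1],[[0,0,0],[0,0,0],1]]' 20
python3 - <<'E'
from h import *
s,Rt=st(); p=np.array(s['ee_pos'])-Rt[:,0]*.019; X,Y,Z=caxes(); d=p-HINGE; print('bar in hinge frame',np.round([d@X*1e3,d@Y*1e3,d@Z*1e3],1),'angle',np.arctan2(d[2],-d@X)-np.arctan2(25,222),'radius',np.hypot(d@X,d[2])*1e3)
E
```

```text
clock: 4.15
ee_pos: [0.4277, 0.1413, 0.1497]
tool_rot: [1.502, 0.703, -0.854]
contact_force: [9.4, -1.0, -5.4]
finger_gap: 0.0109
t 4.15 p [427.7 141.3 149.7] rot [ 1.502  0.703 -0.854] F [ 9.4 -1.  -5.4] gap 10.9
axes x,y,z(tool) in world: [[0.547, -0.047, -0.836], [0.83, -0.107, 0.548], [-0.115, -0.993, -0.02]]
q [-1.22  0.01  0.39  2.53  1.15  0.49 -1.96]
bar in hinge frame [-214.1    6.3   60.5] angle 0.16344664469471096 radius 222.47997906355076
```

```bash
cat >> h.py <<'E'
def arc(a1,b1,n=8):
    s,Rt=st(); p=np.array(s['ee_pos']); X,Y,Z=caxes(); d=p-Rt[:,0]*.019-HINGE
    a0=np.arctan2(d[2],-d@X)-np.arctan2(25,222); b0=np.arctan2(-Rt[2,0],Rt[:,0]@X)
    print('lid a',round(a0,3),'radius',round(np.hypot(d@X,d[2])*1e3,1),'beta',round(b0,3),'lateral',round(d@Y*1e3,1))
    A=np.linspace(a0,a1,n+1);B=np.linspace(b0,b1,n+1)
    for i in range(n):
        f=lambda k:bar(A[k])+Rlid(B[k])[:,0]*.019
        print('  ',np.round(Rlid(B[i]).T@(f(i+1)-f(i))*1e3,1),'turn z',round(-(B[i+1]-B[i]),3))
E
python3 -c "
from h import *
arc(.55,1.15)"
```

```text
t 4.15 p [427.7 141.3 149.7] rot [ 1.502  0.703 -0.854] F [ 9.4 -1.  -5.4] gap 10.9
axes x,y,z(tool) in world: [[0.547, -0.047, -0.836], [0.83, -0.107, 0.548], [-0.115, -0.993, -0.02]]
q [-1.22  0.01  0.39  2.53  1.15  0.49 -1.96]
lid a 0.163 radius 222.5 beta 0.99 lateral 6.3
   [-6.9  7.9  0. ] turn z -0.02
   [-6.6  8.1 -0. ] turn z -0.02
   [-6.4  8.3  0. ] turn z -0.02
   [-6.1  8.5 -0. ] turn z -0.02
   [-5.9  8.7  0. ] turn z -0.02
   [-5.6  8.8  0. ] turn z -0.02
   [-5.4  9.   0. ] turn z -0.02
   [-5.1  9.1  0. ] turn z -0.02
```

```bash

python3 -m crank '[[[-7,8,0],[0,0,-0.02],1],[[-7,8,0],[0,0,-0.02],1],[[-6,8,0],[0,0,-0.02],1],[[-6,8.5,0],[0,0,-0.02],1],[[-6,8.5,0],[0,0,-0.02],1],[[-5.5,9,0],[0,0,-0.02],1],[[-5.5,9,0],[0,0,-0.02],1],[[-5,9,0],[0,0,-0.02],1]]' 30
python3 -c "
from h import *
arc(1.1,1.4)"
```

```text
clock: 4.95
ee_pos: [0.462, 0.1372, 0.2244]
tool_rot: [1.454, 0.845, -0.977]
contact_force: [8.9, 2.6, -17.2]
finger_gap: 0.0095
t 4.95 p [462.  137.2 224.4] rot [ 1.454  0.845 -0.977] F [  8.9   2.6 -17.2] gap 9.5
axes x,y,z(tool) in world: [[0.398, -0.024, -0.917], [0.911, -0.108, 0.398], [-0.109, -0.994, -0.021]]
q [-1.19 -0.08  0.56  2.24  0.47  0.69 -1.06]
lid a 0.547 radius 223.5 beta 1.162 lateral 6.1
   [-7.  13.2 -0. ] turn z -0.03
   [-6.4 13.5  0. ] turn z -0.03
   [-5.9 13.7 -0. ] turn z -0.03
   [-5.3 13.9 -0. ] turn z -0.03
   [-4.7 14.1 -0. ] turn z -0.03
   [-4.2 14.3  0. ] turn z -0.03
   [-3.6 14.5 -0. ] turn z -0.03
   [-3.  14.6  0. ] turn z -0.03
```

```bash

python3 -m crank '[[[-7,13,0],[0,0,-0.03],1],[[-6.5,13.5,0],[0,0,-0.03],1],[[-6,13.5,0],[0,0,-0.03],1],[[-5,14,0],[0,0,-0.03],1],[[-5,14,0],[0,0,-0.03],1],[[-4,14,0],[0,0,-0.03],1],[[-3.5,14.5,0],[0,0,-0.03],1],[[-3,14.5,0],[0,0,-0.03],1]]' 20
python3 -c "
from h import *
arc(1.6,1.65)"
```

```text
clock: 5.75
ee_pos: [0.5357, 0.1293, 0.2915]
tool_rot: [1.347, 1.087, -1.184]
contact_force: [-18.0, -4.9, 22.1]
finger_gap: 0.0009
t 5.75 p [535.7 129.3 291.5] rot [ 1.347  1.087 -1.184] F [-18.   -4.9  22.1] gap 0.9
axes x,y,z(tool) in world: [[0.118, 0.012, -0.993], [0.988, -0.099, 0.116], [-0.096, -0.995, -0.024]]
q [-1.    0.19  0.79  1.77 -0.14  1.11 -0.28]
lid a 1.016 radius 227.3 beta 1.455 lateral 6.6
   [-4.7 15.2  0. ] turn z -0.024
   [-3.9 15.4  0. ] turn z -0.024
   [-3.1 15.5 -0. ] turn z -0.024
   [-2.3 15.7 -0. ] turn z -0.024
   [-1.6 15.8  0. ] turn z -0.024
   [-0.8 15.8 -0. ] turn z -0.024
   [ 0.  15.8 -0. ] turn z -0.024
   [ 0.8 15.8  0. ] turn z -0.024
```

The jaws slipped off the bar (gap 0.9 mm). I'll look before going on.

```bash
python3 - <<'E'
from h import *
c=cap('side'); save(c,'s2.png'); st()
c=cap('wrist'); save(c,'w2.png'); np.save('w2.npy',cloud(c))
a=cv2.imread('pics/s2.png')[80:330,200:520]; b=cv2.resize(cv2.imread('pics/w2.png'),(400,250)); cv2.imwrite('pics/c2.png',np.hstack([cv2.resize(a,(400,312)),cv2.copyMakeBorder(b,0,62,0,0,0)]))
E
```

```text
t 5.8 p [538.8 129.  292.8] rot [ 1.348  1.085 -1.182] F [-8.5  1.  17.2] gap 0.6
axes x,y,z(tool) in world: [[0.12, 0.012, -0.993], [0.988, -0.099, 0.118], [-0.097, -0.995, -0.024]]
q [-1.    0.2   0.79  1.77 -0.14  1.12 -0.27]
```

View pics/c2.png

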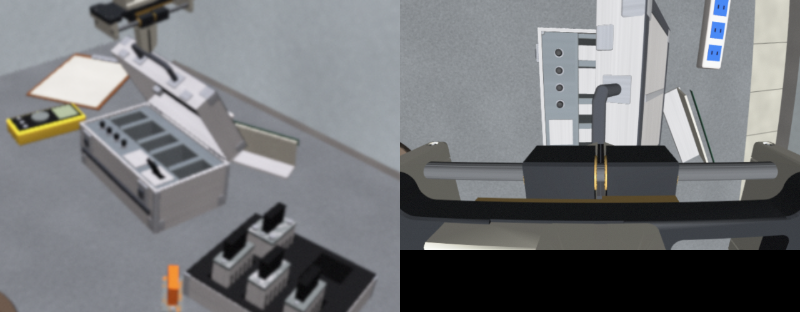

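The side view shows the lid standing at about 1 rad with the tool just above it. In the wrist view the bar is directly below the closed tips. I'll measure the bar and re-grip deeper.

```bash
python3 - <<'E'
from h import *
P=np.load('w2.npy'); s,Rt=st(); D=(P-np.array(s['ee_pos']))@Rt*1000
for v in (165,180,195,210): 
    print(v,[(u,np.round(D[v,u]).tolist()) for u in range(308,336,4)])
E
python3 -m crank '[[[-20,0,0],[0,0,0],0.2],[[-25,0,0],[0,0,0],0.1],[[-15,0,0],[0,0,0],0.1],[[0,0,0],[0,0,0],0.1],[[0,0,0],[0,0,0],0.1],[[0,0,0],[0,0,0],0.1],[[0,0,0],[0,0,0],0.1],[[0,0,0],[0,0,0],0.1]]' 40
python3 - <<'E'
from h import *
s,Rt=st(); 
c=cap('wrist'); P=cloud(c); np.save('w3.npy',P); save(c,'w3.png')
X,Y,Z=caxes(); d=P-HINGE; f=-(d@X); h=d[...,2]; y=d@Y
m=(abs(y)<35)&(f>60)&(h>120)&(h<.4)|((abs(y)<35)&(f>.05)&(h>.1)&(h<.35))
q=np.stack([f[m],h[m]],1)*1e3; r=np.hypot(*q.T); ang=np.arctan2(q[:,1],q[:,0])
print(m.sum(),np.percentile(r,[1,10,50,90,99]))
k=(r>205)&(r<240); print('bar',k.sum(),np.median(ang[k])-np.arctan2(25,222),np.median(r[k]),np.median(q[k],0))
D=(P[m][k]-np.array(s['ee_pos']))@Rt*1e3; print('tool',np.median(D,0),np.percentile(D[:,1],[5,95]))
E
```

```text
t 5.85 p [539.  129.  292.6] rot [ 1.351  1.082 -1.181] F [-12.   -0.5  27.3] gap 0.5
axes x,y,z(tool) in world: [[0.123, 0.011, -0.992], [0.987, -0.101, 0.121], [-0.098, -0.995, -0.024]]
q [-1.    0.2   0.79  1.77 -0.14  1.11 -0.28]
165 [(308, [-17.0, -6.0, -43.0]), (312, [-19.0, -3.0, -44.0]), (316, [-21.0, -1.0, -44.0]), (320, [-19.0, 1.0, -44.0]), (324, [-19.0, 3.0, -44.0]), (328, [-17.0, 5.0, -43.0]), (332, [28.0, 8.0, -36.0])]
180 [(308, [-19.0, -6.0, -36.0]), (312, [-20.0, -3.0, -36.0]), (316, [-20.0, -1.0, -36.0]), (320, [-20.0, 1.0, -36.0]), (324, [-21.0, 3.0, -36.0]), (328, [-17.0, 5.0, -35.0]), (332, [27.0, 9.0, -26.0])]
195 [(308, [-19.0, -6.0, -27.0]), (312, [-20.0, -3.0, -28.0]), (316, [-21.0, -1.0, -28.0]), (320, [-21.0, 1.0, -28.0]), (324, [-20.0, 3.0, -28.0]), (328, [-16.0, 5.0, -27.0]), (332, [27.0, 9.0, -15.0])]
210 [(308, [-20.0, -6.0, -20.0]), (312, [-21.0, -3.0, -20.0]), (316, [-20.0, -1.0, -20.0]), (320, [-22.0, 1.0, -20.0]), (324, [-21.0, 3.0, -20.0]), (328, [29.0, 6.0, -4.0]), (332, [27.0, 9.0, -5.0])]
clock: 6.65
ee_pos: [0.5306, 0.1274, 0.3527]
tool_rot: [1.348, 1.083, -1.185]
contact_force: [-0.7, 0.1, -0.2]
finger_gap: 0.0411
t 6.65 p [530.6 127.4 352.7] rot [ 1.348  1.083 -1.185] F [-0.7  0.1 -0.2] gap 41.1
axes x,y,z(tool) in world: [[0.12, 0.01, -0.993], [0.988, -0.101, 0.118], [-0.099, -0.995, -0.022]]
q [-1.03  0.14  0.8   1.67 -0.08  1.25 -0.33]
30779 [180.01030121 181.91296808 230.12611008 388.16982244 396.62951808]
bar 2274 1.030438147156448 228.5767652907797 [ 94.98819038 207.51589623]
tool [ 40.7264665    0.11169343 -15.60360946] [-5.65219073  7.25193449]
```

```bash

python3 -m crank '[[[20,0,0],[0,0,0],0.4],[[20,0,0],[0,0,0],0.4],[[15,0,0],[0,0,0],0.4],[[12,0,0],[0,0,0],0.4],[[0,0,0],[0,0,0],0.4],[[0,0,0],[0,0,0],1],[[0,0,0],[0,0,0],1],[[0,0,0],[0,0,0],1]]' 20
python3 - <<'E'
from h import *
arc(1.35,1.6)
c=cap('wrist'); P=cloud(c); s,Rt=st(); D=(P-np.array(s['ee_pos']))@Rt*1000
for v in (180,210): 
    print(v,[(u,np.round(D[v,u]).tolist()) for u in range(300,344,4)])
E
```

```text
clock: 7.5
ee_pos: [0.5383, 0.1283, 0.2836]
tool_rot: [1.347, 1.084, -1.186]
contact_force: [-4.0, -0.7, -5.1]
finger_gap: 0.0111
t 7.5 p [538.3 128.3 283.6] rot [ 1.347  1.084 -1.186] F [-4.  -0.7 -5.1] gap 11.1
axes x,y,z(tool) in world: [[0.118, 0.01, -0.993], [0.988, -0.1, 0.116], [-0.099, -0.995, -0.021]]
q [-0.99  0.21  0.79  1.78 -0.14  1.1  -0.27]
lid a 1.012 radius 218.9 beta 1.455 lateral 5.9
   [-2.9  8.6  0. ] turn z -0.018
   [-2.7  8.7 -0. ] turn z -0.018
   [-2.4  8.8  0. ] turn z -0.018
   [-2.2  8.8  0. ] turn z -0.018
   [-2.   8.9 -0. ] turn z -0.018
   [-1.8  8.9  0. ] turn z -0.018
   [-1.6  9.  -0. ] turn z -0.018
   [-1.3  9.  -0. ] turn z -0.018
t 7.55 p [538.3 128.3 283.5] rot [ 1.347  1.084 -1.186] F [-4.4  0.4  1.5] gap 11.3
axes x,y,z(tool) in world: [[0.118, 0.01, -0.993], [0.988, -0.101, 0.116], [-0.099, -0.995, -0.022]]
q [-0.99  0.21  0.79  1.78 -0.14  1.1  -0.27]
180 [(300, [269.0, -29.0, 27.0]), (304, [269.0, -23.0, 27.0]), (308, [269.0, -17.0, 27.0]), (312, [-27.0, -3.0, -38.0]), (316, [-30.0, -1.0, -38.0]), (320, [-29.0, 1.0, -38.0]), (324, [-31.0, 3.0, -38.0]), (328, [-27.0, 5.0, -38.0]), (332, [-27.0, 7.0, -37.0]), (336, [18.0, 11.0, -28.0]), (340, [17.0, 14.0, -28.0])]
210 [(300, [266.0, -29.0, 72.0]), (304, [266.0, -23.0, 72.0]), (308, [269.0, -18.0, 73.0]), (312, [-28.0, -3.0, -22.0]), (316, [-30.0, -1.0, -23.0]), (320, [-30.0, 1.0, -23.0]), (324, [-29.0, 3.0, -23.0]), (328, [-29.0, 5.0, -23.0]), (332, [-28.0, 7.0, -22.0]), (336, [17.0, 11.0, -8.0]), (340, [16.0, 14.0, -8.0])]
```

```bash

python3 -m crank '[[[-2.5,8.5,0],[0,0,-0.018],1],[[-2.5,8.5,0],[0,0,-0.018],1],[[-2.2,9,0],[0,0,-0.018],1],[[-2,9,0],[0,0,-0.018],1],[[-1.8,9,0],[0,0,-0.018],1],[[-1.6,9,0],[0,0,-0.018],1],[[-1.4,9,0],[0,0,-0.018],1],[[-1.2,9,0],[0,0,-0.018],1]]' 40
python3 -c "
from h import *
arc(1.65,1.7)"
```

```text
clock: 8.35
ee_pos: [0.5954, 0.1214, 0.3025]
tool_rot: [1.27, 1.226, -1.311]
contact_force: [-7.7, 0.1, 5.3]
finger_gap: 0.0109
t 8.35 p [595.4 121.4 302.5] rot [ 1.27   1.226 -1.311] F [-7.7  0.1  5.3] gap 10.9
axes x,y,z(tool) in world: [[-0.058, 0.029, -0.998], [0.994, -0.094, -0.061], [-0.096, -0.995, -0.023]]
q [-0.75  0.44  0.76  1.46 -0.33  1.42 -0.07]
lid a 1.304 radius 219.0 beta 1.632 lateral 5.8
   [-1.9  9.3 -0. ] turn z -0.008
   [-1.5  9.4  0. ] turn z -0.008
   [-1.2  9.4 -0. ] turn z -0.008
   [-0.9  9.5  0. ] turn z -0.008
   [-0.5  9.5 -0. ] turn z -0.008
   [-0.2  9.5  0. ] turn z -0.008
   [0.1 9.5 0. ] turn z -0.008
   [0.5 9.5 0. ] turn z -0.008
```

```bash

python3 -m crank '[[[-1.8,9.3,0],[0,0,-0.008],1],[[-1.5,9.4,0],[0,0,-0.008],1],[[-1,9.4,0],[0,0,-0.008],1],[[-0.8,9.5,0],[0,0,-0.008],1],[[-0.5,9.5,0],[0,0,-0.008],1],[[0,9,0],[0,0,-0.008],1],[[0,8,0],[0,0,-0.008],1],[[0.3,6,0],[0,0,-0.008],1]]' 30
python3 -c "
from h import *
arc(1.745,1.7)"
```

```text
clock: 9.15
ee_pos: [0.6602, 0.1135, 0.3036]
tool_rot: [1.229, 1.29, -1.372]
contact_force: [-5.2, -0.5, 3.0]
finger_gap: 0.011
t 9.15 p [660.2 113.5 303.6] rot [ 1.229  1.29  -1.372] F [-5.2 -0.5  3. ] gap 11.0
axes x,y,z(tool) in world: [[-0.141, 0.034, -0.989], [0.985, -0.092, -0.144], [-0.096, -0.995, -0.021]]
q [-0.58  0.62  0.72  1.18 -0.42  1.62 -0.02]
lid a 1.61 radius 219.9 beta 1.716 lateral 5.4
   [ 0.1  3.8 -0. ] turn z 0.002
   [ 0.1  3.8 -0. ] turn z 0.002
   [0.2 3.8 0. ] turn z 0.002
   [0.3 3.8 0. ] turn z 0.002
   [0.3 3.8 0. ] turn z 0.002
   [ 0.4  3.8 -0. ] turn z 0.002
   [0.5 3.8 0. ] turn z 0.002
   [0.5 3.8 0. ] turn z 0.002
```

```bash

python3 -m crank '[[[0,4,0],[0,0,0],1],[[0,4,0],[0,0,0],1],[[0.2,4,0],[0,0,0],1],[[0.3,4,0],[0,0,0],1],[[0.3,3.5,0],[0,0,0],1],[[0.4,3,0],[0,0,0],1],[[0,2,0],[0,0,0],1],[[0,0,0],[0,0,0],1]]' 30
python3 - <<'E'
from h import *
arc(1.745,1.7,1)
c=cap('side'); save(c,'s4.png'); np.save('s4.npy',cloud(c))
E
```

```text
clock: 9.95
ee_pos: [0.6834, 0.1107, 0.2991]
tool_rot: [1.225, 1.292, -1.377]
contact_force: [-3.0, -1.3, 0.5]
finger_gap: 0.011
t 9.95 p [683.4 110.7 299.1] rot [ 1.225  1.292 -1.377] F [-3.  -1.3  0.5] gap 11.0
axes x,y,z(tool) in world: [[-0.146, 0.033, -0.989], [0.985, -0.092, -0.149], [-0.096, -0.995, -0.019]]
q [-0.54  0.67  0.71  1.1  -0.44  1.65 -0.01]
lid a 1.719 radius 220.3 beta 1.72 lateral 5.3
   [0.7 6.2 0. ] turn z 0.02
```

View pics/s4.png

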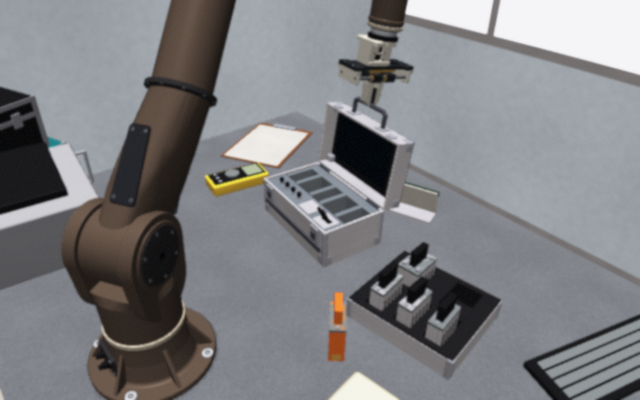

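The side view shows the lid about upright past 90°, held at (370,115), with the deck and slots visible at about (325,190). Next I'll fit the screen plane for its angle and find the slot holes from the top depth.

```bash
python3 - <<'E'
from h import *
P=np.load('s4.npy'); m=np.zeros((400,640),np.uint8); cv2.fillPoly(m,[np.array([[342,122],[391,148],[388,182],[341,156]])],1)
q=P[m>0]; q=q[~np.isnan(q[:,0])]; 
for _ in range(3):
    c0=q.mean(0); n=np.linalg.svd(q-c0,full_matrices=False)[2][2]; e=(q-c0)@n; q=q[abs(e)<2.5*e.std()+1e-4]
n*=-np.sign(n[0]); print('screen normal',n,'lid angle',np.pi/2+np.arcsin(n[2]),'yaw',np.degrees(np.arctan2(-n[1],-n[0])),'rms',e.std())
c=cap('top'); save(c,'t4.png'); T=cloud(c); np.save('t4.npy',T)
X,Y,Z=caxes(); C=HINGE-X*.09; d=T-C; x=d@X*1e3; y=d@Y*1e3; z=T[...,2]*1e3
for nm,mm in (('slots',(abs(x)<85)&(abs(y)<148)&(z<80)),('deck+rim',(abs(x)<130)&(abs(y)<190)&(z>92)&(z<112))):
    k=mm.astype(np.uint8); nn,l,s,_=cv2.connectedComponentsWithStats(k)
    for i in range(1,nn):
        if s[i,4]>40:
            r=cv2.minAreaRect(np.stack([x[l==i],y[l==i]],1).astype(np.float32)); pts=np.stack([x[l==i],y[l==i]]); print(nm,s[i,4],'pix',s[i,:4],'case-frame c',np.round(r[0],1),np.round(r[1],1),round(r[2],1),'pct x',np.round(np.percentile(pts[0],[1,99])),'y',np.round(np.percentile(pts[1],[1,99])))
E
```

```text
screen normal [-0.98241013  0.11565048  0.14661279] lid angle 1.7179395069385188 yaw -6.714025658038692 rms 0.00162697830732179
slots 646 pix [302 185  24  32] case-frame c [ 21.8 -59.3] [57.  77.6] 89.9 pct x [-15.  60.] y [-87. -31.]
slots 430 pix [328 187  17  32] case-frame c [  22.3 -119. ] [36.4 76.2] 89.8 pct x [-15.  60.] y [-137. -101.]
deck+rim 3038 pix [293 156  59  91] case-frame c [ 16.9 -84.3] [135.8 226.1] 89.9 pct x [-91. 129.] y [-150.  -19.]
```

```bash
python3 - <<'E'
import cv2
a=cv2.imread('pics/t4.png')[140:290,200:360]; cv2.imwrite('pics/t4c.png',cv2.resize(a,None,fx=4,fy=4,interpolation=cv2.INTER_CUBIC))
E
```

View pics/t4c.png

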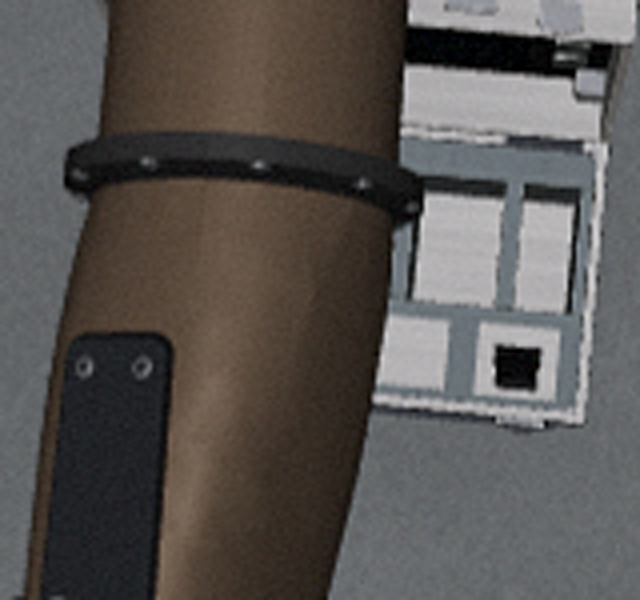

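The crop shows slots 2 and 1 at (455,245) and (545,250) and the mains paddle at (517,367), with the arm hiding the rest. The grip and the screen plane both give 1.72 rad, so I'll add about 6 mm.

```bash

python3 -m crank '[[[0,2.5,0],[0,0,0],1],[[0.3,2.5,0],[0,0,0],1],[[0.3,2,0],[0,0,0],1],[[0,0,0],[0,0,0],1],[[0,0,0],[0,0,0],1],[[0,0,0],[0,0,0],1],[[0,0,0],[0,0,0],1],[[0,0,0],[0,0,0],1]]' 30
python3 - <<'E'
from h import *
arc(1.745,1.7,1)
E
```

```text
clock: 10.85
ee_pos: [0.6898, 0.1099, 0.2975]
tool_rot: [1.225, 1.292, -1.378]
contact_force: [-3.8, -0.4, -0.2]
finger_gap: 0.0109
t 10.85 p [689.8 109.9 297.5] rot [ 1.225  1.292 -1.378] F [-3.8 -0.4 -0.2] gap 10.9
axes x,y,z(tool) in world: [[-0.147, 0.033, -0.989], [0.984, -0.093, -0.149], [-0.096, -0.995, -0.019]]
q [-0.53  0.69  0.71  1.08 -0.45  1.66 -0.01]
lid a 1.749 radius 220.5 beta 1.721 lateral 5.3
   [-0.1 -0.5  0. ] turn z 0.021
```

```bash

python3 -m crank '[[[0,0,0],[0,0,0],0.5],[[0,0,0],[0,0,0],0.5],[[-10,0,0],[0,0,0],0.5],[[-20,0,0],[0,0,0],0.5],[[-25,0,0],[0,0,0],0.3],[[-30,0,0],[0,0,0],0.1],[[-35,0,0],[0,0,0],0.1],[[-20,0,0],[0,0,0],0.1]]' 20
python3 - <<'E'
from h import *
go([.44,-.25,.30],Rdown(np.radians(-81.9)))
E
```

```text
clock: 11.65
ee_pos: [0.7098, 0.1056, 0.4265]
tool_rot: [1.217, 1.288, -1.38]
contact_force: [0.5, 0.4, -2.7]
finger_gap: 0.041
t 11.65 p [709.8 105.6 426.5] rot [ 1.217  1.288 -1.38 ] F [ 0.5  0.4 -2.7] gap 41.0
axes x,y,z(tool) in world: [[-0.148, 0.025, -0.989], [0.985, -0.091, -0.15], [-0.094, -0.996, -0.012]]
q [-0.35  0.72  0.5   0.63 -0.37  1.99 -0.16]
target [ 440. -250.  300.] shift mm (tool now) [ 156.  -214.3  380.8] (tool final) [126.5 314.  317.2] turn [1.334 0.091 0.135]
rows n=8:
   [ 19.5 -26.8  47.6] [0.167 0.011 0.017]
   [ 18.5 -18.8  51.6] [0.167 0.011 0.017]
   [ 17.7 -10.3  54.3] [0.167 0.011 0.017]
   [17.  -1.4 55.4] [0.167 0.011 0.017]
   [16.4  7.5 55.1] [0.167 0.011 0.017]
   [16.  16.3 53.3] [0.167 0.011 0.017]
   [15.7 24.7 50.1] [0.167 0.011 0.017]
   [15.7 32.4 45.5] [0.167 0.011 0.017]
```

```bash

python3 -m crank '[[[0,-18,32],[0.11,0.008,0.014],0.1],[[0,-13,34],[0.11,0.008,0.014],0.1],[[0,-9,36],[0.11,0.008,0.014],0.1],[[0,-4,38],[0.11,0.008,0.014],0.1],[[0,2,38],[0.11,0.008,0.014],0.1],[[0,7,37],[0.11,0.008,0.014],0.1],[[0,12,36],[0.11,0.008,0.014],0.1],[[0,15,35],[0.11,0.008,0.014],0.1]]' 20
python3 - <<'E'
from h import *
go([.44,-.25,.25],Rdown(np.radians(-81.9)))
c=cap('top'); save(c,'t5.png'); T=cloud(c); np.save('t5.npy',T)
E
```

```text
clock: 12.45
ee_pos: [0.5661, -0.1533, 0.4339]
tool_rot: [1.903, 0.607, -1.894]
contact_force: [-0.2, -1.8, 0.3]
finger_gap: 0.0413
t 12.45 p [ 566.1 -153.3  433.9] rot [ 1.903  0.607 -1.894] F [-0.2 -1.8  0.3] gap 41.3
axes x,y,z(tool) in world: [[-0.005, 0.032, -0.999], [0.554, -0.832, -0.03], [-0.832, -0.554, -0.014]]
q [-0.31  0.33  0.76  1.28 -0.25  1.64 -0.57]
target [ 440. -250.  250.] shift mm (tool now) [181.2  16.  161.1] (tool final) [183.9  77.9 138.5] turn [ 0.446 -0.007  0.032]
rows n=8:
   [22.7  2.  20.1] [ 0.056 -0.001  0.004]
   [22.7  3.  20. ] [ 0.056 -0.001  0.004]
   [22.7  4.  19.8] [ 0.056 -0.001  0.004]
   [22.8  5.  19.5] [ 0.056 -0.001  0.004]
   [22.8  6.  19.2] [ 0.056 -0.001  0.004]
   [22.8  7.  18.8] [ 0.056 -0.001  0.004]
   [22.9  7.9 18.3] [ 0.056 -0.001  0.004]
   [22.9  8.9 17.9] [ 0.056 -0.001  0.004]
```

```bash

python3 -m crank '[[[23,2,20],[0.056,0,0.004],0.1],[[23,3,20],[0.056,0,0.004],0.1],[[23,4,20],[0.056,0,0.004],0.1],[[23,5,20],[0.056,0,0.004],0.1],[[20,6,19],[0.056,0,0.004],0.1],[[20,7,19],[0.056,0,0.004],0.1],[[15,8,18],[0.056,0,0.004],0.1],[[10,8,18],[0.056,0,0.004],0.1]]' 20
cat >> h.py <<'E'
def tray(T,prt=True):
    z=T[...,2]; x,y=T[...,0],T[...,1]
    m=((z>.12)&(z<.16)&(x>.3)&(x<.68)&(y<-.1)&(y>-.48)).astype(np.uint8); n,l,s,_=cv2.connectedComponentsWithStats(m); out=[]
    for i in range(1,n):
        if s[i,4]>60:
            r=cv2.minAreaRect((T[l==i][:,:2]*1e3).astype(np.float32)); b=cv2.boxPoints(r); e=max((b[1]-b[0],b[2]-b[1]),key=np.linalg.norm); a=np.degrees(np.arctan2(e[1],e[0])); a=(a+90)%180-90
            out.append((r[0],a)); print('block',s[i,4],np.round(r[0],1),np.round(r[1],1),'yaw',round(a,1),'z',np.nanmedian(z[l==i]))
    m=(z>.035)&(z<.07)&(x>.3)&(x<.68)&(y<-.1)&(y>-.48); m=cv2.morphologyEx(m.astype(np.uint8),cv2.MORPH_OPEN,np.ones((3,3)))>0
    r=cv2.minAreaRect((T[m][:,:2]*1e3).astype(np.float32)); print('tray',np.round(r[0],1),np.round(r[1],1),round(r[2],1))
E
python3 - <<'E'
from h import *
st()
c=cap('top'); save(c,'t5.png'); T=cloud(c); np.save('t5.npy',T)
tray(T)
X,Y,Z=caxes(); C=HINGE-X*.09; d=T-C; x=d@X*1e3; y=d@Y*1e3; z=T[...,2]*1e3
k=((abs(x)<85)&(abs(y)<148)&(z<90)).astype(np.uint8); nn,l,s,_=cv2.connectedComponentsWithStats(k)
for i in range(1,nn):
    if s[i,4]>100:
        q=ray_plane(c,*np.nonzero(l==i)[::-1],.1)-C; a,b=q@X*1e3,q@Y*1e3; r=cv2.minAreaRect(np.stack([a,b],1).astype(np.float32)); print('slot mouth c',np.round(r[0],1),np.round(r[1],1),round(r[2],1),'x',np.round(np.percentile(a,[1,99]),1),'y',np.round(np.percentile(b,[1,99]),1))
# lid
m=(x>70)&(abs(y)<150)&(z>140); print('lid pts',m.sum(), np.round(np.percentile(x[m],[1,50,99])),np.percentile(z[m],[1,99]))
dk=(abs(x)<120)&(abs(y)<180)&(z>90)&(z<112); r=cv2.minAreaRect(np.stack([x[dk],y[dk]],1).astype(np.float32)); print('deck',np.round(r[0],1),np.round(r[1],1),round(r[2],2))
E
```

```text
clock: 13.3
ee_pos: [0.4357, -0.2626, 0.2797]
tool_rot: [2.196, 0.103, -2.134]
contact_force: [-0.6, 0.9, 0.1]
finger_gap: 0.041
t 13.3 p [ 435.7 -262.6  279.7] rot [ 2.196  0.103 -2.134] F [-0.6  0.9  0.1] gap 41.0
axes x,y,z(tool) in world: [[0.029, -0.006, -1.0], [0.102, -0.995, 0.009], [-0.994, -0.103, -0.028]]
q [-0.29  0.2   0.9   1.81 -0.18  1.18 -0.81]
block 148 [ 534.3 -215. ] [49.  17.1] yaw 5.6 z 0.13241091343522238
block 152 [ 433.7 -217.5] [49.5 16.8] yaw 9.8 z 0.1321491184369984
tray [ 463.2 -283.5] [280.1 257.1] 8.2
slot mouth c [ 18.8 116.4] [36.7 81.3] 89.7 x [-21.1  58.1] y [ 98.3 133.5]
slot mouth c [18.2 57.8] [56.9 80.5] 89.8 x [-21.3  57.4] y [30.  84.9]
slot mouth c [18.1 -1.1] [36.5 81.1] 89.7 x [-21.9  57.7] y [-19.   16.7]
slot mouth c [ 18.  -59.8] [81.1 56.5] 0.1 x [-21.8  57.2] y [-87.3 -32.1]
slot mouth c [  18.  -118.3] [36.5 81.3] 89.8 x [-22.1  57.4] y [-136.2 -100.3]
lid pts 4020 [105. 140. 170.] [142.45804453 326.04304519]
deck [11.4  0.3] [217.6 303.9] 0.18
```

View pics/t5.png

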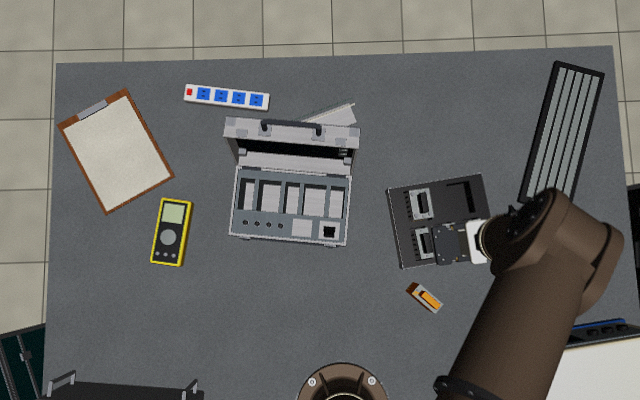

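The top view shows the lid standing open (290,125), five slots along row 195 and the paddle at (329,232). The tray hasn't moved, with the gripper over its right half. I'll take the left thin module first.

```bash
cat >> h.py <<'E'
_X,_Y,_Z=caxes(); CC=HINGE-_X*.09; CASE_C=CC.copy(); YAW=np.radians(-6.75)
def slot(i): 
    y=[-.118,-.059,0,.059,.118][i-1]; p=CASE_C+_X*.0182+(_Y+.003*_X)*(y-.001); p[2]=.1; return p
E
python3 - <<'E'
from h import *
for i in range(1,6): print(i,np.round(slot(i)*1e3,1))
go([.4337,-.2175,.16],Rdown(np.radians(-81.5)))
E
```

```text
1 [543.9   1.4 100. ]
2 [550.9  60.  100. ]
3 [557.9 118.6 100. ]
4 [564.8 177.1 100. ]
5 [571.8 235.7 100. ]
t 13.35 p [ 432.2 -264.6  278.7] rot [ 2.198  0.096 -2.14 ] F [-5.1 -2.2 -2. ] gap 41.2
axes x,y,z(tool) in world: [[0.027, -0.006, -1.0], [0.095, -0.995, 0.008], [-0.995, -0.095, -0.026]]
q [-0.29  0.2   0.9   1.81 -0.18  1.18 -0.81]
target [ 433.7 -217.5  160. ] shift mm (tool now) [118.5 -47.8  -2.9] (tool final) [118.7 -46.4  -8.5] turn [-0.053 -0.026 -0.009]
rows n=8:
   [14.8 -6.  -0.4] [-0.007 -0.003 -0.001]
   [14.8 -5.9 -0.5] [-0.007 -0.003 -0.001]
   [14.8 -5.9 -0.5] [-0.007 -0.003 -0.001]
   [14.8 -5.9 -0.6] [-0.007 -0.003 -0.001]
   [14.8 -5.9 -0.7] [-0.007 -0.003 -0.001]
   [14.8 -5.9 -0.8] [-0.007 -0.003 -0.001]
   [14.8 -5.8 -0.9] [-0.007 -0.003 -0.001]
   [14.8 -5.8 -1. ] [-0.007 -0.003 -0.001]
```

```bash

python3 -m crank '[[[5,-15,-1],[-0.01,-0.005,-0.002],0.1],[[10,-14,-1],[-0.01,-0.005,-0.002],0.1],[[20,-10,-1],[-0.01,-0.005,-0.002],0.1],[[25,-4,-1],[-0.01,-0.005,-0.002],0.1],[[25,0,-1],[-0.01,-0.005,-0.001],0.1],[[15,0,-1],[0,0,0],0.1],[[5,0,0],[0,0,0],0.1],[[0,0,0],[0,0,0],0.1]]' 20
python3 - <<'E'
from h import *
go([.4337,-.2175,.101],Rdown(np.radians(-81.5)),4)
E
```

```text
clock: 14.15
ee_pos: [0.4421, -0.2183, 0.1738]
tool_rot: [2.152, 0.164, -2.128]
contact_force: [-0.1, -0.5, -0.5]
finger_gap: 0.0414
t 14.15 p [ 442.1 -218.3  173.8] rot [ 2.152  0.164 -2.128] F [-0.1 -0.5 -0.5] gap 41.4
axes x,y,z(tool) in world: [[0.011, -0.001, -1.0], [0.154, -0.988, 0.002], [-0.988, -0.154, -0.011]]
q [-0.29  0.3   0.82  1.99 -0.27  0.96 -0.75]
target [ 433.7 -217.5  101. ] shift mm (tool now) [72.7 -2.2  9. ] (tool final) [72.8 -2.   8.2] turn [ 0.006 -0.011 -0.002]
rows n=4:
   [18.2 -0.6  2.2] [ 0.002 -0.003 -0.001]
   [18.2 -0.5  2.2] [ 0.002 -0.003 -0.001]
   [18.2 -0.5  2.1] [ 0.002 -0.003 -0.001]
   [18.2 -0.5  2.1] [ 0.002 -0.003 -0.001]
```

```bash

python3 -m crank '[[[8,-1,4],[0,-0.003,0],0.1],[[18,-1,3],[0.002,-0.003,0],0.1],[[18,0,2],[0.002,-0.003,0],0.1],[[15,0,1],[0.002,-0.002,0],0.1],[[9,0,0],[0,0,0],0.1],[[3,0,0],[0,0,0],0.1],[[0,0,0],[0,0,0],0.1],[[0,0,0],[0,0,0],0.1]]' 20
python3 - <<'E'
from h import *
go([.4337,-.2175,.101],Rdown(np.radians(-81.5)),1)
E
```

```text
clock: 14.95
ee_pos: [0.4359, -0.219, 0.1043]
tool_rot: [2.151, 0.156, -2.131]
contact_force: [-0.2, -0.2, 0.5]
finger_gap: 0.0409
t 14.95 p [ 435.9 -219.   104.3] rot [ 2.151  0.156 -2.131] F [-0.2 -0.2  0.5] gap 40.9
axes x,y,z(tool) in world: [[0.009, -0.004, -1.0], [0.15, -0.989, 0.006], [-0.989, -0.15, -0.009]]
q [-0.22  0.4   0.76  2.08 -0.38  0.8  -0.65]
target [ 433.7 -217.5  101. ] shift mm (tool now) [ 3.3 -1.8  2. ] (tool final) [ 3.3 -1.8  1.9] turn [ 0.002 -0.009 -0.006]
rows n=1:
   [ 3.3 -1.8  2. ] [ 0.002 -0.009 -0.006]
```

```bash

python3 -m crank '[[[2,-1,2],[0,-0.009,-0.006],0.1],[[0,0,0],[0,0,0],0.1],[[0,0,0],[0,0,0],1],[[0,0,0],[0,0,0],1],[[0,0,0],[0,0,0],1],[[0,0,0],[0,0,0],1],[[0,0,0],[0,0,0],1],[[0,0,0],[0,0,0],1]]' 30
python3 -m crank '[[[-10,0,0],[0,0,0],1],[[-20,0,0],[0,0,0],1],[[-25,0,0],[0,0,0],1],[[-30,0,0],[0,0,0],1],[[-40,0,0],[0,0,0],1],[[-40,0,0],[0,0,0],1],[[-30,0,0],[0,0,0],1],[[-10,0,0],[0,0,0],1]]' 30
python3 - <<'E'
from h import *
go(slot(1)+[0,0,.2],Rdown(np.radians(-96.75)),12)
E
```

```text
clock: 15.75
ee_pos: [0.4348, -0.2187, 0.1037]
tool_rot: [2.145, 0.162, -2.141]
contact_force: [-0.3, -0.2, -1.1]
finger_gap: 0.0155
clock: 16.55
ee_pos: [0.4299, -0.2186, 0.317]
tool_rot: [2.138, 0.16, -2.154]
contact_force: [-0.1, 0.6, -3.4]
finger_gap: 0.0159
t 16.55 p [ 429.9 -218.6  317. ] rot [ 2.138  0.16  -2.154] F [-0.1  0.6 -3.4] gap 15.9
axes x,y,z(tool) in world: [[-0.008, 0.002, -1.0], [0.146, -0.989, -0.003], [-0.989, -0.146, 0.007]]
q [-0.41  0.13  0.89  1.77 -0.1   1.3  -0.92]
target [543.9   1.4 300. ] shift mm (tool now) [  16.5 -201.  -145.1] (tool final) [  17.  -231.9  -87.4] turn [0.264 0.008 0.002]
rows n=12:
   [  1.4 -16.7 -12.1] [0.022 0.001 0.   ]
   [  1.4 -17.  -11.7] [0.022 0.001 0.   ]
   [  1.4 -17.3 -11.3] [0.022 0.001 0.   ]
   [  1.4 -17.5 -11. ] [0.022 0.001 0.   ]
   [  1.4 -17.7 -10.6] [0.022 0.001 0.   ]
   [  1.4 -18.  -10.2] [0.022 0.001 0.   ]
   [  1.4 -18.2  -9.8] [0.022 0.001 0.   ]
   [  1.4 -18.4  -9.4] [0.022 0.001 0.   ]
   [  1.4 -18.6  -9. ] [0.022 0.001 0.   ]
   [  1.4 -18.8  -8.5] [0.022 0.001 0.   ]
   [  1.4 -19.   -8.1] [0.022 0.001 0.   ]
   [  1.4 -19.2  -7.7] [0.022 0.001 0.   ]
```

```bash

python3 -m crank '[[[2,-20,-14],[0.03,0.001,0],1],[[2,-26,-17],[0.033,0.001,0],1],[[2,-26,-17],[0.033,0.001,0],1],[[2,-26,-16],[0.033,0.001,0],1],[[2,-26,-15],[0.033,0.001,0],1],[[2,-26,-14],[0.033,0.001,0],1],[[2,-26,-13],[0.033,0.001,0],1],[[2,-18,-5],[0.025,0.001,0],1]]' 30
python3 - <<'E'
from h import *
go(slot(1)+[0.001,0,.13],Rdown(np.radians(-96.75)),4)
E
```

```text
clock: 17.35
ee_pos: [0.5334, -0.0178, 0.2979]
tool_rot: [-2.151, 0.135, 2.159]
contact_force: [-0.1, 0.1, -2.6]
finger_gap: 0.0157
t 17.35 p [533.4 -17.8 297.9] rot [-2.151  0.135  2.159] F [-0.1  0.1 -2.6] gap 15.7
axes x,y,z(tool) in world: [[-0.004, 0.002, -1.0], [-0.126, -0.992, -0.001], [-0.992, 0.126, 0.004]]
q [-0.69  0.26  0.81  1.69 -0.2   1.28 -1.54]
target [544.9   1.4 230. ] shift mm (tool now) [ 67.9 -20.4  -9.3] (tool final) [ 67.9 -20.4  -9.2] turn [-0.009  0.004  0.001]
rows n=4:
   [17.  -5.1 -2.3] [-0.002  0.001  0.   ]
   [17.  -5.1 -2.3] [-0.002  0.001  0.   ]
   [17.  -5.1 -2.3] [-0.002  0.001  0.   ]
   [17.  -5.1 -2.3] [-0.002  0.001  0.   ]
```

```bash

python3 -m crank '[[[5,-7,-3],[-0.002,0.001,0],1],[[12,-7,-3],[-0.002,0.001,0],1],[[17,-3,-1.5],[-0.002,0.001,0],1],[[17,-1,-1],[-0.002,0.001,0],1],[[8,0,0],[0,0,0],1],[[3,0,0],[0,0,0],1],[[0,0,0],[0,0,0],1],[[0,0,0],[0,0,0],1]]' 30
python3 - <<'E'
from h import *
go(slot(1)+[0.001,0,.13],Rdown(np.radians(-96.75)),1)
c=cap('wrist'); save(c,'w6.png'); np.save('w6.npy',cloud(c))
E
```

```text
clock: 18.15
ee_pos: [0.541, -0.0019, 0.2279]
tool_rot: [-2.155, 0.128, 2.169]
contact_force: [-0.3, 0.2, -2.3]
finger_gap: 0.0157
t 18.15 p [541.   -1.9 227.9] rot [-2.155  0.128  2.169] F [-0.3  0.2 -2.3] gap 15.7
axes x,y,z(tool) in world: [[-0.007, -0.001, -1.0], [-0.116, -0.993, 0.002], [-0.993, 0.116, 0.007]]
q [-0.68  0.33  0.78  1.79 -0.26  1.13 -1.5 ]
target [544.9   1.4 230. ] shift mm (tool now) [-2.1 -3.7 -3.6] (tool final) [-2.1 -3.7 -3.6] turn [ 0.001  0.007 -0.002]
rows n=1:
   [-2.1 -3.7 -3.6] [ 0.001  0.007 -0.002]
```

View pics/w6.png

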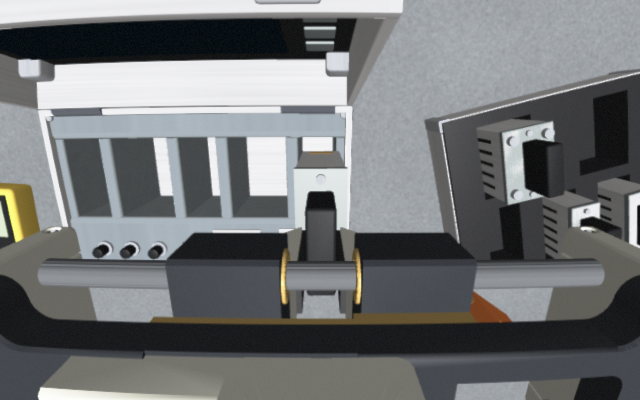

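The wrist view shows the module (320,190) hanging over slot 1 and slots 2–4 open to its left. I'll check the slot pitch line against this camera.

```bash
python3 - <<'E'
from h import *
c=cap('wrist'); T=cloud(c); s,Rt=st()
X,Y=_X,_Y+.003*_X; 
d=T-CASE_C; x=d@X*1e3; y=d@Y*1e3; z=T[...,2]*1e3
k=((abs(x)<80)&(abs(y)<145)&(z<90)).astype(np.uint8); nn,l,st_,_=cv2.connectedComponentsWithStats(k)
for i in range(1,nn):
    if st_[i,4]>100:
        q=ray_plane(c,*np.nonzero(l==i)[::-1],.1)-CASE_C; a,b=q@X*1e3,q@Y*1e3; print('pix',st_[i].tolist(),'x',np.round(np.percentile(a,[.5,50,99.5]),1),'y',np.round(np.percentile(b,[.5,99.5]),1),'mid',np.round(np.percentile(b,[.5,99.5]).mean(),1))
p=np.array(s['ee_pos'])
# module box top: z ~ p-0.0987+.09
h=(p[2]-.0987+.09)*1e3
m=(abs(z-h)<3)&(abs(x)<90)&(y<-80)&(y>-160); m=cv2.morphologyEx(m.astype(np.uint8),cv2.MORPH_OPEN,np.ones((3,3)))>0
print('box top',m.sum(),'z',h,'x',np.round(np.percentile(x[m],[1,99]),1),'y',np.round(np.percentile(y[m],[1,99]),1)); 
pp=p-CASE_C; print('TCP case',pp@X*1e3,pp@Y*1e3)
E
```

```text
t 18.25 p [541.2  -1.7 228.1] rot [-2.155  0.128  2.169] F [ 0.2  0.3 -3.3] gap 15.6
axes x,y,z(tool) in world: [[-0.006, -0.001, -1.0], [-0.116, -0.993, 0.002], [-0.993, 0.116, 0.006]]
q [-0.68  0.33  0.78  1.79 -0.26  1.13 -1.5 ]Traceback (most recent call last):
  File "<stdin>", line 3, in <module>
NameError: name '_X' is not defined
```

```bash
cat >> h.py <<'E'
KX,KY=_X,_Y+.003*_X
def wslots():
    c=cap('wrist'); T=cloud(c); s=sensors.sense(); p=np.array(s['ee_pos'])
    d=T-CASE_C; x=d@KX*1e3; y=d@KY*1e3; z=T[...,2]*1e3
    k=((abs(x)<80)&(abs(y)<145)&(z<90)).astype(np.uint8); nn,l,S,_=cv2.connectedComponentsWithStats(k)
    for i in range(1,nn):
        if S[i,4]>100:
            q=ray_plane(c,*np.nonzero(l==i)[::-1],.1)-CASE_C; a,b=q@KX*1e3,q@KY*1e3; print('slot pix',S[i].tolist(),'x',np.round(np.percentile(a,[.5,50,99.5]),1),'y',np.round(np.percentile(b,[.5,99.5]),1),'mid',np.round(np.percentile(b,[.5,99.5]).mean(),1))
    h=(p[2]-.0087)*1e3; pp=p-CASE_C; px,py=pp@KX*1e3,pp@KY*1e3
    m=(abs(z-h)<3)&(abs(x-px)<55)&(abs(y-py)<40); m=cv2.morphologyEx(m.astype(np.uint8),cv2.MORPH_OPEN,np.ones((3,3)))>0
    if m.sum(): print('box top',m.sum(),'x',np.round(np.percentile(x[m],[1,99]),1),'y',np.round(np.percentile(y[m],[1,99]),1))
    print('TCP case',round(px,1),round(py,1))
E
python3 -c "
from h import *
wslots()"
```

```text
slot pix [230, 137, 58, 79, 4231] x [-15.9  24.9  62.3] y [-88.4 -34.6] mid -61.5
slot pix [298, 137, 38, 22, 540] x [44.4 55.3 62. ] y [-136.7 -100.9] mid -118.8
slot pix [68, 139, 44, 76, 2166] x [-16.   24.9  62.5] y [ 96.6 128. ] mid 112.3
slot pix [115, 138, 61, 77, 3811] x [-15.9  24.7  62.4] y [28.3 80. ] mid 54.1
slot pix [181, 138, 41, 78, 2579] x [-15.9  24.2  61.8] y [-20.7  13.3] mid -3.7
box top 1986 x [16.3 54. ] y [-138.5 -106.4]
TCP case 15.5 -122.2
```

```bash
python3 - <<'E'
from h import *
for n,f in (('wrist',None),('top','t5.npy')):
    T=cloud(cap(n)) if f is None else np.load(f)
    d=T-CASE_C; x=d@KX*1e3; y=d@KY*1e3; z=T[...,2]*1e3
    print(n)
    # strip along x between slots 2 and 3 (y -27..-22) and 3/4 (22..27)
    for lo,hi in ((-28,-22),(22,27)):
        m=(y>lo)&(y<hi)&(abs(x)<110)&(z>60)&(z<180); o=np.argsort(x[m]); xs,zs=x[m][o],z[m][o]; st=max(1,len(xs)//25)
        print([(int(a),int(b)) for a,b in zip(xs[::st],zs[::st])])
    # slot floors z and extents at floor
    for y0 in (0,-59):
        m=(abs(y-y0)<12)&(abs(x)<90); 
        fl=m&(z<25); wl=m&(z>25)&(z<90)
        print(y0,'floor z',np.round(np.nanmedian(z[fl]),1),'x',np.round(np.nanpercentile(x[fl],[1,99]),1),'wall x',np.round(np.nanmedian(x[wl]),1) if wl.sum() else None, wl.sum())
E
```

```text
wrist
[(-34, 102), (-28, 100), (-22, 99), (-15, 101), (-8, 101), (-1, 100), (5, 100), (11, 100), (18, 100), (25, 100), (31, 100), (37, 99), (42, 101), (48, 101), (53, 100), (59, 100), (65, 100), (70, 102), (75, 101), (80, 102), (86, 105), (90, 106), (95, 110), (100, 111), (104, 109), (109, 109)]
[(-50, 101), (-39, 101), (-32, 101), (-25, 102), (-19, 99), (-11, 99), (-4, 101), (2, 100), (8, 100), (16, 100), (22, 101), (29, 100), (35, 101), (42, 101), (48, 101), (54, 101), (61, 100), (66, 100), (72, 101), (78, 99), (83, 100), (88, 106), (93, 109), (98, 110), (102, 110), (108, 109)]
0 floor z 13.3 x [-19.6  54. ] wall x -19.8 277
-59 floor z 13.1 x [-20.1  54.7] wall x -20.0 347
top
[(-90, 100), (-83, 98), (-75, 103), (-68, 105), (-60, 100), (-52, 97), (-44, 102), (-37, 106), (-28, 100), (-21, 98), (-15, 95), (-8, 98), (2, 98), (7, 100), (15, 99), (23, 96), (33, 98), (38, 102), (46, 99), (56, 105), (63, 97), (70, 101), (79, 92), (87, 103), (92, 109), (100, 107), (108, 108)]
[(-90, 107), (-84, 102), (-77, 99), (-69, 100), (-61, 101), (-49, 103), (-40, 96), (-33, 100), (-25, 101), (-18, 98), (-10, 101), (-2, 102), (5, 100), (15, 100), (23, 100), (31, 99), (40, 97), (47, 98), (55, 102), (63, 97), (71, 99), (79, 98), (86, 102), (93, 106), (101, 109), (109, 108)]
0 floor z 11.8 x [-14.1  60.1] wall x 60.1 32
-59 floor z 11.9 x [-14.5  59.9] wall x 59.8 31
```

```bash
cat >> h.py <<'E'
def slot(i,z=.1):
    y=[-.1184,-.0599,-.0015,.0573,.1158][i-1]; p=CASE_C+KX*.0203+KY*y; p[2]=z; return p
RC=Rdown(np.radians(-96.75)); RT=Rdown(np.radians(-81.8))
E
python3 -m crank '[[[3,-2,-2.5],[0,0.003,0],1],[[5,-2,-2.5],[0,0.003,0],1],[[5,0,0],[0,0,0],1],[[3,0,0],[0,0,0],1],[[0,0,0],[0,0,0],1],[[0,0,0],[0,0,0],1],[[0,0,0],[0,0,0],1],[[0,0,0],[0,0,0],1]]' 30
python3 -c "
from h import *
go(slot(1,.2),RC,1); wslots()"
```

```text
clock: 19.15
ee_pos: [0.5474, 0.0026, 0.211]
tool_rot: [-2.164, 0.126, 2.162]
contact_force: [0.0, 0.2, -2.8]
finger_gap: 0.0158
t 19.15 p [547.4   2.6 211. ] rot [-2.164  0.126  2.162] F [ 0.   0.2 -2.8] gap 15.8
axes x,y,z(tool) in world: [[0.001, -0.002, -1.0], [-0.115, -0.993, 0.001], [-0.993, 0.115, -0.001]]
q [-0.67  0.36  0.77  1.8  -0.28  1.09 -1.49]
target [546.1   1.7 200. ] shift mm (tool now) [11.   1.   1.2] (tool final) [11.   1.   1.2] turn [ 0.003 -0.001 -0.001]
rows n=1:
   [11.   1.   1.2] [ 0.003 -0.001 -0.001]
slot pix [63, 147, 45, 79, 2300] x [-14.5  25.9  62.8] y [ 96.7 127.3] mid 112.0
slot pix [110, 146, 64, 81, 4163] x [-16.1  25.6  63. ] y [28.3 79.7] mid 54.0
slot pix [179, 146, 44, 81, 2796] x [-16.   24.5  61.5] y [-20.7  13. ] mid -3.9
slot pix [230, 146, 61, 82, 4613] x [-15.9  25.3  62. ] y [-88.4 -34.5] mid -61.4
slot pix [303, 146, 39, 11, 206] x [53.6 60.  61.9] y [-136.4 -101.4] mid -118.9
box top 1983 x [22.1 59.8] y [-133.4 -101.3]
TCP case 21.2 -117.3
```

```bash

python3 -m crank '[[[0,1,1.2],[0,0,0],1],[[3,0,0],[0,0,0],1],[[4,0,0],[0,0,0],1],[[4,0,0],[0,0,0],1],[[4,0,0],[0,0,0],1],[[4,0,0],[0,0,0],1],[[3,0,0],[0,0,0],1],[[0,0,0],[0,0,0],1]]' 30
python3 -c "
from h import *
go(slot(1,.112),RC,1)"
```

```text
clock: 20.0
ee_pos: [0.5458, 0.0017, 0.1868]
tool_rot: [-2.163, 0.126, 2.162]
contact_force: [-0.8, -0.3, -2.2]
finger_gap: 0.0155
t 20.0 p [545.8   1.7 186.8] rot [-2.163  0.126  2.162] F [-0.8 -0.3 -2.2] gap 15.5
axes x,y,z(tool) in world: [[0.001, -0.001, -1.0], [-0.115, -0.993, 0.001], [-0.993, 0.115, -0.001]]
q [-0.66  0.38  0.75  1.84 -0.3   1.04 -1.47]
target [546.1   1.7 112. ] shift mm (tool now) [74.8 -0.2 -0.2] (tool final) [74.8 -0.1 -0.3] turn [ 0.002 -0.001 -0.001]
rows n=1:
   [74.8 -0.2 -0.2] [ 0.002 -0.001 -0.001]
```

```bash

python3 -m crank '[[[6,0,0],[0,0,0],1],[[9,0,0],[0,0,0],1],[[10,0,0],[0,0,0],1],[[10,0,0],[0,0,0],1],[[10,0,0],[0,0,0],1],[[8,0,0],[0,0,0],1],[[5,0,0],[0,0,0],1],[[2,0,0],[0,0,0],1]]' 30
python3 -c "
from h import *
go(slot(1,.112),RC,1)"
```

```text
clock: 20.8
ee_pos: [0.5456, 0.0016, 0.1209]
tool_rot: [-2.163, 0.127, 2.163]
contact_force: [0.2, -0.5, -2.9]
finger_gap: 0.0155
t 20.8 p [545.6   1.6 120.9] rot [-2.163  0.127  2.163] F [ 0.2 -0.5 -2.9] gap 15.5
axes x,y,z(tool) in world: [[-0.0, -0.002, -1.0], [-0.115, -0.993, 0.002], [-0.993, 0.115, 0.0]]
q [-0.61  0.46  0.7   1.91 -0.37  0.9  -1.41]
target [546.1   1.7 112. ] shift mm (tool now) [ 8.9 -0.2 -0.5] (tool final) [ 8.9 -0.2 -0.5] turn [ 0.003  0.    -0.002]
rows n=1:
   [ 8.9 -0.2 -0.5] [ 0.003  0.    -0.002]
```

```bash

python3 -m crank '[[[2,0,0],[0,0,0],1],[[2,0,0],[0,0,0],1],[[2,0,0],[0,0,0],1],[[1.5,0,0],[0,0,0],1],[[1.5,0,0],[0,0,0],1],[[1,0,0],[0,0,0],1],[[1,0,0],[0,0,0],1],[[0,0,0],[0,0,0],1]]' 30
```

```text
clock: 21.6
ee_pos: [0.5473, 0.0013, 0.1111]
tool_rot: [-2.166, 0.126, 2.159]
contact_force: [-0.0, -0.6, -4.1]
finger_gap: 0.0159
```

```bash

python3 -m crank '[[[1,0,0],[0,0,0],1],[[1,0,0],[0,0,0],1],[[1,0,0],[0,0,0],1],[[1,0,0],[0,0,0],1],[[0,0,0],[0,0,0],1],[[0,0,0],[0,0,0],1],[[0,0,0],[0,0,0],1],[[0,0,0],[0,0,0],1]]' 30
```

```text
clock: 22.4
ee_pos: [0.549, 0.0011, 0.1109]
tool_rot: [-2.168, 0.123, 2.153]
contact_force: [0.8, 0.1, -0.9]
finger_gap: 0.0158
```

```bash

python3 -m crank '[[[0,0,0],[0,0,0],0.4],[[0,0,0],[0,0,0],0.3],[[0,0,0],[0,0,0],0.3],[[-10,0,0],[0,0,0],0.3],[[-25,0,0],[0,0,0],0.3],[[-40,0,0],[0,0,0],0.3],[[-40,0,0],[0,0,0],0.2],[[-25,0,0],[0,0,0],0.1]]' 30
python3 - <<'E'
from h import *
c=cap('top'); save(c,'t7.png'); T=cloud(c); tray(T)
go([.4448,-.2851,.25],RT,8)
d=T-CASE_C; x=d@KX*1e3; y=d@KY*1e3; z=T[...,2]*1e3
m=(x>-30)&(x<70)&(y<-95)&(y>-145)&(z>90); print('module in slot1: block z',np.nanpercentile(z[m],98),'box top',np.nanmedian(z[m&(z<112)]))
E
```

```text
clock: 23.2
ee_pos: [0.5457, 0.0, 0.2549]
tool_rot: [-2.162, 0.128, 2.16]
contact_force: [0.6, -0.1, 0.3]
finger_gap: 0.0396
block 143 [ 534.1 -214.8] [48.9 16.1] yaw 6.8 z 0.1324601871690898
block 160 [ 452.9 -354.3] [48.9 17.3] yaw 7.9 z 0.1321657459034028
block 155 [ 444.8 -284.7] [49.3 17.2] yaw 6.7 z 0.13222518659980298
tray [ 493.2 -278.9] [218.5 256.8] 8.3
t 23.25 p [ 5.475e+02 -3.000e-01  2.583e+02] rot [-2.166  0.127  2.154] F [ 3.  -0.   3.2] gap 40.9
axes x,y,z(tool) in world: [[0.005, 0.0, -1.0], [-0.118, -0.993, -0.001], [-0.993, 0.118, -0.005]]
q [-0.69  0.31  0.79  1.74 -0.24  1.19 -1.52]
target [ 444.8 -285.1  250. ] shift mm (tool now) [  7.7 294.9  68.5] (tool final) [  8.3 267.3 142.3] turn [-0.261 -0.005 -0.   ]
rows n=8:
   [ 1.  36.9  8.6] [-0.033 -0.001 -0.   ]
   [ 1.  36.6  9.8] [-0.033 -0.001 -0.   ]
   [ 1.  36.2 10.9] [-0.033 -0.001 -0.   ]
   [ 1.  35.9 12.1] [-0.033 -0.001 -0.   ]
   [ 1.  35.4 13.3] [-0.033 -0.001 -0.   ]
   [ 1.  35.  14.4] [-0.033 -0.001 -0.   ]
   [ 1.  34.5 15.6] [-0.033 -0.001 -0.   ]
   [ 1.  34.  16.7] [-0.033 -0.001 -0.   ]
module in slot1: block z 714.395906482609 box top nan
  return np.nanmean(a, axis, out=out, keepdims=keepdims)
```

```bash

python3 -m crank '[[[0,36,9],[-0.033,0,0],0.1],[[0,42,10],[-0.033,0,0],0.1],[[0,42,12],[-0.033,0,0],0.1],[[8,42,13],[-0.033,0,0],0.1],[[15,40,15],[-0.033,0,0],0.1],[[20,36,15],[-0.033,0,0],0.1],[[20,28,14],[-0.033,0,0],0.1],[[10,12,8],[-0.03,0,0],0.1]]' 30
python3 -c "
from h import *
go([.4448,-.2849,.101],RT,1)"
```

```text
clock: 24.05
ee_pos: [0.4508, -0.2865, 0.1903]
tool_rot: [2.158, 0.17, -2.114]
contact_force: [0.2, -0.7, 0.9]
finger_gap: 0.0414
t 24.05 p [ 450.8 -286.5  190.3] rot [ 2.158  0.17  -2.114] F [ 0.2 -0.7  0.9] gap 41.4
axes x,y,z(tool) in world: [[0.021, -0.001, -1.0], [0.16, -0.987, 0.004], [-0.987, -0.16, -0.02]]
q [-0.12  0.35  0.79  1.88 -0.3   1.02 -0.62]
target [ 444.8 -284.9  101. ] shift mm (tool now) [89.1 -2.9  7.5] (tool final) [89.3 -2.4  5.7] turn [ 0.018 -0.02  -0.004]
rows n=1:
   [89.1 -2.9  7.5] [ 0.018 -0.02  -0.004]
```

```bash

python3 -m crank '[[[10,-1,3],[0.006,-0.007,0],0.1],[[18,-1,2],[0.006,-0.007,0],0.1],[[20,0,1],[0.006,-0.006,0],0.1],[[20,0,0],[0,0,0],0.1],[[12,0,0],[0,0,0],0.1],[[5,0,0],[0,0,0],0.1],[[0,0,0],[0,0,0],0.1],[[0,0,0],[0,0,0],0.1]]' 30
python3 -c "
from h import *
go([.4448,-.2849,.101],RT,1)"
```

```text
clock: 24.85
ee_pos: [0.446, -0.2836, 0.1034]
tool_rot: [2.15, 0.142, -2.149]
contact_force: [-0.8, -0.6, 0.5]
finger_gap: 0.0413
t 24.85 p [ 446.  -283.6  103.4] rot [ 2.15   0.142 -2.149] F [-0.8 -0.6  0.5] gap 41.3
axes x,y,z(tool) in world: [[0.001, -0.003, -1.0], [0.135, -0.991, 0.004], [-0.991, -0.135, -0.0]]
q [-0.06  0.46  0.72  1.97 -0.4   0.85 -0.56]
target [ 444.8 -284.9  101. ] shift mm (tool now) [2.4 1.1 1.4] (tool final) [2.4 1.1 1.4] turn [-0.007 -0.    -0.004]
rows n=1:
   [2.4 1.1 1.4] [-0.007 -0.    -0.004]
```

```bash

python3 -m crank '[[[0,1,1.4],[-0.007,0,0],0.1],[[0,0,0],[0,0,0],0.5],[[0,0,0],[0,0,0],1],[[0,0,0],[0,0,0],1],[[0,0,0],[0,0,0],1],[[0,0,0],[0,0,0],1],[[0,0,0],[0,0,0],1],[[0,0,0],[0,0,0],1]]' 30
python3 -m crank '[[[-10,0,0],[0,0,0],1],[[-20,0,0],[0,0,0],1],[[-25,0,0],[0,0,0],1],[[-30,0,0],[0,0,0],1],[[-40,0,0],[0,0,0],1],[[-35,0,0],[0,0,0],1],[[-20,0,0],[0,0,0],1],[[-5,0,0],[0,0,0],1]]' 30
python3 -c "
from h import *
go(slot(3,.29),RC,8)"
```

```text
clock: 25.65
ee_pos: [0.4461, -0.2857, 0.1057]
tool_rot: [2.15, 0.148, -2.14]
contact_force: [-0.6, -0.7, -0.2]
finger_gap: 0.0156
clock: 26.45
ee_pos: [0.4414, -0.2841, 0.299]
tool_rot: [2.145, 0.148, -2.151]
contact_force: [0.2, -0.0, -3.1]
finger_gap: 0.0153
t 26.45 p [ 441.4 -284.1  299. ] rot [ 2.145  0.148 -2.151] F [ 0.2 -0.  -3.1] gap 15.3
axes x,y,z(tool) in world: [[-0.003, -0.002, -1.0], [0.139, -0.99, 0.002], [-0.99, -0.139, 0.003]]
q [-0.2   0.24  0.85  1.72 -0.19  1.27 -0.74]
target [559.9 117.8 290. ] shift mm (tool now) [   7.7 -381.6 -173.2] (tool final) [   9.  -413.1  -70.4] turn [ 0.257  0.003 -0.002]
rows n=8:
   [  1.  -47.7 -21.7] [ 0.032  0.    -0.   ]
   [  1.  -48.4 -20.1] [ 0.032  0.    -0.   ]
   [  1.  -49.  -18.5] [ 0.032  0.    -0.   ]
   [  1.  -49.6 -17. ] [ 0.032  0.    -0.   ]
   [  1.1 -50.1 -15.4] [ 0.032  0.    -0.   ]
   [  1.1 -50.6 -13.7] [ 0.032  0.    -0.   ]
   [  1.1 -51.  -12.1] [ 0.032  0.    -0.   ]
   [  1.1 -51.3 -10.5] [ 0.032  0.    -0.   ]
```

```bash

python3 -m crank '[[[0,-25,-12],[0.028,0,0],1],[[0,-40,-18],[0.03,0,0],1],[[0,-40,-17],[0.03,0,0],1],[[0,-40,-15],[0.03,0,0],1],[[0,-40,-13],[0.03,0,0],1],[[0,-40,-12],[0.03,0,0],1],[[0,-40,-10],[0.03,0,0],1],[[0,-35,-8],[0.03,0,0],1]]' 30
python3 -c "
from h import *
go(slot(3,.225),RC,4)"
```

```text
clock: 27.25
ee_pos: [0.5355, 0.023, 0.2941]
tool_rot: [-2.152, 0.139, 2.169]
contact_force: [2.2, 0.3, -1.9]
finger_gap: 0.0151
t 27.25 p [535.5  23.  294.1] rot [-2.152  0.139  2.169] F [ 2.2  0.3 -1.9] gap 15.1
axes x,y,z(tool) in world: [[-0.008, -0.005, -1.0], [-0.123, -0.992, 0.006], [-0.992, 0.123, 0.008]]
q [-0.73  0.26  0.76  1.69 -0.18  1.27 -1.63]
target [559.9 117.8 225. ] shift mm (tool now) [ 68.5 -97.5 -13.1] (tool final) [ 69.1 -97.  -13.1] turn [-0.005  0.008 -0.006]
rows n=4:
   [ 17.1 -24.4  -3.3] [-0.001  0.002 -0.001]
   [ 17.2 -24.3  -3.3] [-0.001  0.002 -0.001]
   [ 17.2 -24.3  -3.3] [-0.001  0.002 -0.001]
   [ 17.2 -24.3  -3.3] [-0.001  0.002 -0.001]
```

```bash

python3 -m crank '[[[2,-30,-4],[0,0.004,0],1],[[5,-28,-4],[0,0.004,-0.003],1],[[15,-20,-3],[0,0,-0.003],1],[[18,-12,-2],[0,0,0],1],[[16,-5,0],[0,0,0],1],[[8,0,0],[0,0,0],1],[[3,0,0],[0,0,0],1],[[0,0,0],[0,0,0],1]]' 30
python3 -c "
from h import *
go(slot(3,.213),RC,1);wslots()"
```

```text
clock: 28.05
ee_pos: [0.5562, 0.1241, 0.2147]
tool_rot: [-2.151, 0.133, 2.175]
contact_force: [-0.3, 0.8, -3.2]
finger_gap: 0.0156
t 28.05 p [556.2 124.1 214.7] rot [-2.151  0.133  2.175] F [-0.3  0.8 -3.2] gap 15.6
axes x,y,z(tool) in world: [[-0.011, -0.004, -1.0], [-0.118, -0.993, 0.005], [-0.993, 0.118, 0.011]]
q [-0.81  0.39  0.69  1.73 -0.27  1.13 -1.72]
target [559.9 117.8 213. ] shift mm (tool now) [ 1.7  5.8 -4.4] (tool final) [ 1.7  5.8 -4.4] turn [-0.     0.011 -0.005]
rows n=1:
   [ 1.7  5.8 -4.4] [-0.     0.011 -0.005]
slot pix [183, 139, 44, 80, 2810] x [-15.3  25.2  62.2] y [ 97.3 131.4] mid 114.3
slot pix [234, 138, 61, 82, 4627] x [-15.5  25.   62.6] y [29.7 84. ] mid 56.8
slot pix [306, 138, 39, 22, 538] x [43.6 56.7 62.3] y [-18.3  17. ] mid -0.6
slot pix [356, 138, 61, 82, 4617] x [-16.2  25.3  62.1] y [-85.3 -31. ] mid -58.1
box top 1969 x [16.1 54.1] y [-12.2  19.7]
TCP case 16.2 4.2
```

```bash

python3 -m crank '[[[0,2.5,-2.5],[0,0.006,-0.003],1],[[0,1.5,-2],[0,0.005,-0.002],1],[[0,0,0],[0,0,0],1],[[0,0,0],[0,0,0],1],[[0,0,0],[0,0,0],1],[[0,0,0],[0,0,0],1],[[0,0,0],[0,0,0],1],[[0,0,0],[0,0,0],1]]' 30
python3 -c "
from h import *
go(slot(3,.213),RC,1);wslots()"
```

```text
clock: 28.9
ee_pos: [0.5624, 0.1173, 0.218]
tool_rot: [-2.165, 0.128, 2.151]
contact_force: [-0.2, -0.8, -2.5]
finger_gap: 0.0153
t 28.9 p [562.4 117.3 218. ] rot [-2.165  0.128  2.151] F [-0.2 -0.8 -2.5] gap 15.3
axes x,y,z(tool) in world: [[0.006, 0.002, -1.0], [-0.121, -0.993, -0.003], [-0.993, 0.121, -0.006]]
q [-0.8   0.38  0.69  1.73 -0.27  1.12 -1.71]
target [559.9 117.8 213. ] shift mm (tool now) [ 5.  -0.2  2.6] (tool final) [ 5.  -0.2  2.5] turn [-0.003 -0.006  0.003]
rows n=1:
   [ 5.  -0.2  2.6] [-0.003 -0.006  0.003]
slot pix [181, 147, 42, 80, 2684] x [-15.5  25.4  62.6] y [ 97.3 131.4] mid 114.3
slot pix [231, 147, 59, 80, 4404] x [-15.1  25.3  62.9] y [29.6 83.5] mid 56.6
slot pix [301, 147, 38, 11, 170] x [53.9 60.5 62.5] y [-17.9  17. ] mid -0.5
slot pix [350, 147, 61, 80, 4458] x [-15.7  25.4  62.1] y [-85.5 -31.1] mid -58.3
box top 2040 x [23.2 61.1] y [-18.2  13.8]
TCP case 22.8 -1.6
```

```bash

python3 -m crank '[[[0,-0.9,2],[0,-0.006,0.003],1],[[4,0,0],[0,0,0],1],[[5,0,0],[0,0,0],1],[[5,0,0],[0,0,0],1],[[5,0,0],[0,0,0],1],[[4,0,0],[0,0,0],1],[[3,0,0],[0,0,0],1],[[0,0,0],[0,0,0],1]]' 30
python3 -c "
from h import *
go(slot(3,.112),RC,1)
p=np.array(sensors.sense()['ee_pos'])-CASE_C; print(p@KX*1e3,p@KY*1e3)"
```

```text
clock: 29.75
ee_pos: [0.5598, 0.1188, 0.1888]
tool_rot: [-2.158, 0.131, 2.162]
contact_force: [-0.8, -0.8, -2.6]
finger_gap: 0.0152
t 29.75 p [559.8 118.8 188.8] rot [-2.158  0.131  2.162] F [-0.8 -0.8 -2.6] gap 15.2
axes x,y,z(tool) in world: [[-0.002, -0.001, -1.0], [-0.12, -0.993, 0.001], [-0.993, 0.12, 0.002]]
q [-0.79  0.41  0.68  1.77 -0.29  1.07 -1.7 ]
target [559.9 117.8 112. ] shift mm (tool now) [76.8  0.8 -0.4] (tool final) [76.8  0.9 -0.2] turn [-0.003  0.002 -0.001]
rows n=1:
   [76.8  0.8 -0.4] [-0.003  0.002 -0.001]
20.057420565937452 -0.4999482532467641
```

```bash

python3 -m crank '[[[6,0,0],[0,0,0],1],[[9,0,0],[0,0,0],1],[[10,0,0],[0,0,0],1],[[10,0,0],[0,0,0],1],[[10,0,0],[0,0,0],1],[[9,0,0],[0,0,0],1],[[6,0,0],[0,0,0],1],[[3,0,0],[0,0,0],1]]' 30
python3 -m crank '[[[2,0,0],[0,0,0],1],[[1.5,0,0],[0,0,0],1],[[1.5,0,0],[0,0,0],1],[[1.5,0,0],[0,0,0],1],[[1.2,0,0],[0,0,0],1],[[1,0,0],[0,0,0],1],[[1,0,0],[0,0,0],1],[[0,0,0],[0,0,0],1]]' 30
```

```text
clock: 30.55
ee_pos: [0.5595, 0.1186, 0.1198]
tool_rot: [-2.157, 0.132, 2.163]
contact_force: [-0.3, 0.2, -2.6]
finger_gap: 0.0154
clock: 31.35
ee_pos: [0.5615, 0.1185, 0.1134]
tool_rot: [-2.16, 0.129, 2.157]
contact_force: [-0.3, -1.1, -2.0]
finger_gap: 0.0155
```

```bash

python3 -m crank '[[[1,0,0],[0,0,0],1],[[1,0,0],[0,0,0],1],[[1,0,0],[0,0,0],1],[[0,0,0],[0,0,0],1],[[0,0,0],[0,0,0],1],[[0,0,0],[0,0,0],1],[[0,0,0],[0,0,0],1],[[0,0,0],[0,0,0],1]]' 30
python3 -m crank '[[[0,0,0],[0,0,0],0.4],[[0,0,0],[0,0,0],0.3],[[0,0,0],[0,0,0],0.3],[[-10,0,0],[0,0,0],0.3],[[-25,0,0],[0,0,0],0.3],[[-40,0,0],[0,0,0],0.3],[[-40,0,0],[0,0,0],0.2],[[-25,0,0],[0,0,0],0.1]]' 30
python3 - <<'E'
from h import *
c=cap('top'); save(c,'t8.png'); T=cloud(c); tray(T)
go([.4529,-.3543,.25],RT,10)
E
```

```text
clock: 32.15
ee_pos: [0.5628, 0.1188, 0.1125]
tool_rot: [-2.162, 0.127, 2.153]
contact_force: [-0.2, -0.5, 2.8]
finger_gap: 0.0156
clock: 32.95
ee_pos: [0.5603, 0.1174, 0.2566]
tool_rot: [-2.158, 0.132, 2.159]
contact_force: [0.6, 0.9, -0.3]
finger_gap: 0.0395
block 147 [ 534.1 -215.3] [48.8 17. ] yaw 6.1 z 0.1323551438502768
block 160 [ 452.8 -354.3] [48.8 17.9] yaw 6.5 z 0.13196392868851226
tray [ 493.1 -279.1] [218.6 257.8] 8.2
t 33.0 p [562.1 117.5 260.2] rot [-2.161  0.13   2.153] F [ 1.8 -1.2  2.7] gap 40.8
axes x,y,z(tool) in world: [[0.004, 0.002, -1.0], [-0.122, -0.993, -0.002], [-0.992, 0.122, -0.004]]
q [-0.82  0.35  0.71  1.67 -0.24  1.21 -1.74]
target [ 452.9 -354.3  250. ] shift mm (tool now) [  9.  481.7  50.8] (tool final) [ 10.2 451.4 175.4] turn [-0.266 -0.004  0.002]
rows n=10:
   [ 0.9 48.2  5.1] [-0.027 -0.     0.   ]
   [ 0.9 48.   6.4] [-0.027 -0.     0.   ]
   [ 0.9 47.8  7.6] [-0.027 -0.     0.   ]
   [ 0.9 47.6  8.9] [-0.027 -0.     0.   ]
   [ 0.9 47.4 10.2] [-0.027 -0.     0.   ]
   [ 1.  47.1 11.4] [-0.027 -0.     0.   ]
   [ 1.  46.7 12.7] [-0.027 -0.     0.   ]
   [ 1.  46.4 13.9] [-0.027 -0.     0.   ]
   [ 1.  46.  15.1] [-0.027 -0.     0.   ]
   [ 1.  45.6 16.3] [-0.027 -0.     0.   ]
```

```bash

python3 -m crank '[[[0,35,5],[-0.025,0,0],0.1],[[0,45,6],[-0.025,0,0],0.1],[[0,45,8],[-0.027,0,0],0.1],[[0,45,9],[-0.027,0,0],0.1],[[0,45,10],[-0.027,0,0],0.1],[[0,45,11],[-0.027,0,0],0.1],[[0,45,12],[-0.027,0,0],0.1],[[0,45,13],[-0.027,0,0],0.1]]' 30
python3 -c "
from h import *
go([.4529,-.3543,.18],RT,4)"
```

```text
clock: 33.8
ee_pos: [0.482, -0.2353, 0.2649]
tool_rot: [2.183, 0.128, -2.148]
contact_force: [0.5, -0.2, -0.8]
finger_gap: 0.0414
t 33.8 p [ 482.  -235.3  264.9] rot [ 2.183  0.128 -2.148] F [ 0.5 -0.2 -0.8] gap 41.4
axes x,y,z(tool) in world: [[0.016, 0.006, -1.0], [0.112, -0.994, -0.004], [-0.994, -0.112, -0.017]]
q [-0.25  0.28  0.8   1.76 -0.23  1.19 -0.85]
target [ 452.9 -354.3  180. ] shift mm (tool now) [ 83.7 115.3  43.7] (tool final) [ 84.9 113.6  45.8] turn [-0.03  -0.017  0.004]
rows n=4:
   [20.9 28.8 10.9] [-0.008 -0.004  0.001]
   [21.  28.7 11.1] [-0.008 -0.004  0.001]
   [21.1 28.6 11.2] [-0.008 -0.004  0.001]
   [21.1 28.5 11.3] [-0.008 -0.004  0.001]
```

```bash

python3 -m crank '[[[0,35,13],[-0.008,-0.004,0],0.1],[[5,32,12],[-0.008,-0.004,0],0.1],[[15,25,10],[-0.008,-0.004,0],0.1],[[20,14,6],[-0.006,-0.004,0],0.1],[[20,4,2],[0,0,0],0.1],[[12,0,0],[0,0,0],0.1],[[5,0,0],[0,0,0],0.1],[[0,0,0],[0,0,0],0.1]]' 30
python3 -c "
from h import *
go([.4529,-.3543,.103],RT,1)"
```

```text
clock: 34.6
ee_pos: [0.4473, -0.3644, 0.1899]
tool_rot: [2.158, 0.139, -2.147]
contact_force: [-0.9, -0.3, 1.1]
finger_gap: 0.0413
t 34.6 p [ 447.3 -364.4  189.9] rot [ 2.158  0.139 -2.147] F [-0.9 -0.3  1.1] gap 41.3
axes x,y,z(tool) in world: [[0.005, -0.002, -1.0], [0.131, -0.991, 0.003], [-0.991, -0.131, -0.005]]
q [ 0.05  0.44  0.77  1.76 -0.34  1.07 -0.5 ]
target [ 452.9 -354.3  103. ] shift mm (tool now) [86.9 -9.5 -6.4] (tool final) [86.9 -9.2 -7. ] turn [-0.012 -0.005 -0.003]
rows n=1:
   [86.9 -9.5 -6.4] [-0.012 -0.005 -0.003]
```

```bash

python3 -m crank '[[[6,-5,-4],[-0.006,-0.003,0],0.1],[[14,-3.5,-2],[-0.006,-0.002,0],0.1],[[20,0,0],[0,0,0],0.1],[[20,0,0],[0,0,0],0.1],[[14,0,0],[0,0,0],0.1],[[8,0,0],[0,0,0],0.1],[[2,0,0],[0,0,0],0.1],[[0,0,0],[0,0,0],0.1]]' 30
python3 -c "
from h import *
go([.4529,-.3543,.103],RT,1)"
```

```text
clock: 35.4
ee_pos: [0.4583, -0.3493, 0.1024]
tool_rot: [2.144, 0.163, -2.134]
contact_force: [0.2, 0.2, -0.4]
finger_gap: 0.0413
t 35.4 p [ 458.3 -349.3  102.4] rot [ 2.144  0.163 -2.134] F [ 0.2  0.2 -0.4] gap 41.3
axes x,y,z(tool) in world: [[0.005, -0.003, -1.0], [0.155, -0.988, 0.004], [-0.988, -0.155, -0.004]]
q [ 0.08  0.53  0.7   1.86 -0.43  0.9  -0.44]
target [ 452.9 -354.3  103. ] shift mm (tool now) [-0.7  4.1  6.1] (tool final) [-0.6  4.2  6. ] turn [ 0.012 -0.004 -0.004]
rows n=1:
   [-0.7  4.1  6.1] [ 0.012 -0.004 -0.004]
```

```bash

python3 -m crank '[[[0,2,3],[0.008,0,0],0.1],[[0,1,1.5],[0,0,0],0.1],[[0,0,0],[0,0,0],0.1],[[0,0,0],[0,0,0],0.6],[[0,0,0],[0,0,0],1],[[0,0,0],[0,0,0],1],[[0,0,0],[0,0,0],1],[[0,0,0],[0,0,0],1]]' 30
python3 -m crank '[[[0,0,0],[0,0,0],1],[[-10,0,0],[0,0,0],1],[[-20,0,0],[0,0,0],1],[[-25,0,0],[0,0,0],1],[[-35,0,0],[0,0,0],1],[[-40,0,0],[0,0,0],1],[[-35,0,0],[0,0,0],1],[[-15,0,0],[0,0,0],1]]' 30
python3 -c "
from h import *
go(slot(5,.29),RC,16)"
```

```text
clock: 36.2
ee_pos: [0.4551, -0.3544, 0.1048]
tool_rot: [2.151, 0.151, -2.134]
contact_force: [-0.9, -0.0, -0.1]
finger_gap: 0.0156
clock: 37.0
ee_pos: [0.4505, -0.3517, 0.291]
tool_rot: [2.146, 0.154, -2.146]
contact_force: [-0.8, 0.6, -3.0]
finger_gap: 0.0157
t 37.0 p [ 450.5 -351.7  291. ] rot [ 2.146  0.154 -2.146] F [-0.8  0.6 -3. ] gap 15.7
axes x,y,z(tool) in world: [[-0.0, -0.001, -1.0], [0.144, -0.99, 0.001], [-0.99, -0.144, 0.0]]
q [-0.02  0.34  0.82  1.62 -0.26  1.29 -0.58]
target [573.7 234.3 290. ] shift mm (tool now) [ 4.000e-01 -5.621e+02 -2.064e+02] (tool final) [   1.  -596.4  -53.5] turn [ 0.262  0.    -0.001]
rows n=16:
   [  0.  -35.1 -12.9] [ 0.016  0.    -0.   ]
   [  0.  -35.3 -12.3] [ 0.016  0.    -0.   ]
   [  0.  -35.5 -11.7] [ 0.016  0.    -0.   ]
   [  0.  -35.7 -11.2] [ 0.016  0.    -0.   ]
   [  0.  -35.9 -10.6] [ 0.016  0.    -0.   ]
   [  0.  -36.1 -10. ] [ 0.016  0.    -0.   ]
   [  0.  -36.2  -9.4] [ 0.016  0.    -0.   ]
   [  0.  -36.4  -8.8] [ 0.016  0.    -0.   ]
   [  0.  -36.5  -8.2] [ 0.016  0.    -0.   ]
   [  0.  -36.6  -7.6] [ 0.016  0.    -0.   ]
   [  0.  -36.8  -7. ] [ 0.016  0.    -0.   ]
   [  0.1 -36.9  -6.4] [ 0.016  0.    -0.   ]
   [  0.1 -37.   -5.8] [ 0.016  0.    -0.   ]
   [  0.1 -37.1  -5.2] [ 0.016  0.    -0.   ]
   [  0.1 -37.1  -4.6] [ 0.016  0.    -0.   ]
   [  0.1 -37.2  -4. ] [ 0.016  0.    -0.   ]
```

```bash

python3 -m crank '[[[0,-28,-10],[0.015,0,0],1],[[0,-38,-13],[0.018,0,0],1],[[0,-40,-13],[0.018,0,0],1],[[0,-40,-12],[0.018,0,0],1],[[0,-40,-11],[0.018,0,0],1],[[0,-40,-10],[0.018,0,0],1],[[0,-40,-10],[0.018,0,0],1],[[0,-40,-10],[0.018,0,0],1]]' 30
python3 -m crank '[[[0,-40,-8],[0.018,0,0],1],[[0,-40,-8],[0.018,0,0],1],[[0,-40,-7],[0.018,0,0],1],[[0,-40,-6],[0.018,0,0],1],[[0,-25,-4],[0.018,0,0],1],[[0,-12,0],[0.018,0,0],1],[[0,0,0],[0,0,0],1],[[0,0,0],[0,0,0],1]]' 30
python3 -c "
from h import *
go(slot(5,.225)+KX*.002,RC,4)"
```

```text
clock: 37.8
ee_pos: [0.5145, -0.0388, 0.2978]
tool_rot: [-2.222, 0.028, 2.208]
contact_force: [0.0, -0.6, -2.0]
finger_gap: 0.0157
clock: 38.6
ee_pos: [0.557, 0.1709, 0.2995]
tool_rot: [-2.166, 0.139, 2.154]
contact_force: [1.1, 0.6, -2.4]
finger_gap: 0.015
t 38.6 p [557.  170.9 299.5] rot [-2.166  0.139  2.154] F [ 1.1  0.6 -2.4] gap 15.0
axes x,y,z(tool) in world: [[0.005, -0.005, -1.0], [-0.123, -0.992, 0.005], [-0.992, 0.123, -0.006]]
q [-0.89  0.34  0.69  1.58 -0.21  1.3  -1.87]
target [575.7 234.1 225. ] shift mm (tool now) [ 74.3 -65.4 -10.4] (tool final) [ 74.5 -65.  -11.2] turn [-0.006 -0.006 -0.005]
rows n=4:
   [ 18.6 -16.3  -2.6] [-0.001 -0.001 -0.001]
   [ 18.6 -16.3  -2.6] [-0.001 -0.001 -0.001]
   [ 18.6 -16.3  -2.7] [-0.001 -0.001 -0.001]
   [ 18.6 -16.3  -2.7] [-0.001 -0.001 -0.001]
```

```bash

python3 -m crank '[[[2,-18,-4],[0,-0.003,-0.002],1],[[5,-18,-3],[0,-0.002,-0.002],1],[[15,-14,-2],[0,0,0],1],[[18,-8,0],[0,0,0],1],[[16,-2,0],[0,0,0],1],[[10,0,0],[0,0,0],1],[[4,0,0],[0,0,0],1],[[0,0,0],[0,0,0],1]]' 30
python3 -c "
from h import *
go(slot(5,.213)+KX*.002,RC,1);wslots()"
```

```text
clock: 39.4
ee_pos: [0.5746, 0.2316, 0.2226]
tool_rot: [-2.156, 0.139, 2.158]
contact_force: [-0.6, -0.2, -1.6]
finger_gap: 0.0153
t 39.4 p [574.6 231.6 222.6] rot [-2.156  0.139  2.158] F [-0.6 -0.2 -1.6] gap 15.3
axes x,y,z(tool) in world: [[-0.001, -0.002, -1.0], [-0.126, -0.992, 0.002], [-0.992, 0.126, 0.001]]
q [-0.9   0.46  0.64  1.6  -0.29  1.18 -1.89]
target [575.7 234.1 213. ] shift mm (tool now) [ 9.6 -2.6 -0.7] (tool final) [ 9.6 -2.6 -0.8] turn [-0.009  0.001 -0.002]
rows n=1:
   [ 9.6 -2.6 -0.7] [-0.009  0.001 -0.002]
slot pix [297, 144, 38, 17, 329] x [49.5 59.2 63.1] y [ 99.8 135. ] mid 117.4
slot pix [347, 144, 59, 79, 4352] x [-15.5  25.3  62.4] y [32.4 86.9] mid 59.7
slot pix [461, 144, 61, 78, 3898] x [-16.2  24.9  61.7] y [-81.7 -29.8] mid -55.8
box top 2033 x [22.5 59.5] y [ 97.2 129.4]
TCP case 22.0 113.3
```

```bash

python3 -m crank '[[[2,-2.2,0],[-0.007,0,0],1],[[2,-1.2,0],[0,0,0],1],[[1,0,0],[0,0,0],1],[[0,0,0],[0,0,0],1],[[0,0,0],[0,0,0],1],[[0,0,0],[0,0,0],1],[[0,0,0],[0,0,0],1],[[0,0,0],[0,0,0],1]]' 30
python3 -c "
from h import *
go(slot(5,.213)+KX*.002,RC,1);wslots()"
```

```text
clock: 40.25
ee_pos: [0.5769, 0.2349, 0.2205]
tool_rot: [-2.162, 0.129, 2.156]
contact_force: [0.3, 0.0, -3.3]
finger_gap: 0.0156
t 40.25 p [576.9 234.9 220.5] rot [-2.162  0.129  2.156] F [ 0.3  0.  -3.3] gap 15.6
axes x,y,z(tool) in world: [[0.003, 0.001, -1.0], [-0.12, -0.993, -0.001], [-0.993, 0.12, -0.003]]
q [-0.9   0.46  0.64  1.6  -0.29  1.17 -1.89]
target [575.7 234.1 213. ] shift mm (tool now) [7.5 0.9 1.1] (tool final) [7.5 0.9 1.1] turn [-0.002 -0.003  0.001]
rows n=1:
   [7.5 0.9 1.1] [-0.002 -0.003  0.001]
slot pix [302, 147, 38, 7, 202] x [57.8 60.7 62.8] y [100.2 134.3] mid 117.2
slot pix [350, 147, 60, 79, 4390] x [-15.9  25.5  62.4] y [32.5 86.9] mid 59.7
slot pix [464, 148, 63, 78, 3948] x [-16.8  24.1  61.6] y [-81.6 -29.5] mid -55.6
box top 1981 x [24.4 61.3] y [100.9 133.1]
TCP case 23.7 116.8
```

```bash

python3 -m crank '[[[2,0,1.6],[0,-0.002,0],1],[[5,0,0],[0,0,0],1],[[6,0,0],[0,0,0],1],[[6,0,0],[0,0,0],1],[[6,0,0],[0,0,0],1],[[4,0,0],[0,0,0],1],[[3,0,0],[0,0,0],1],[[0,0,0],[0,0,0],1]]' 30
python3 -c "
from h import *
p=np.array(st()[0]['ee_pos'])-CASE_C; print(p@KX*1e3,p@KY*1e3)"
```

```text
clock: 41.1
ee_pos: [0.5746, 0.235, 0.1846]
tool_rot: [-2.159, 0.13, 2.16]
contact_force: [0.3, -0.1, -2.5]
finger_gap: 0.0159
t 41.1 p [574.6 235.  184.6] rot [-2.159  0.13   2.16 ] F [ 0.3 -0.1 -2.5] gap 15.9
axes x,y,z(tool) in world: [[-0.0, 0.0, -1.0], [-0.12, -0.993, -0.0], [-0.993, 0.12, 0.0]]
q [-0.89  0.49  0.63  1.65 -0.32  1.1  -1.87]
21.42091982087404 116.60506928117982
```

```bash

python3 -m crank '[[[6,0,0],[0,0,0],1],[[9,0,0],[0,0,0],1],[[10,0,0],[0,0,0],1],[[10,0,0],[0,0,0],1],[[10,0,0],[0,0,0],1],[[8,0,0],[0,0,0],1],[[5,0,0],[0,0,0],1],[[2,0,0],[0,0,0],1]]' 30
python3 -m crank '[[[1.5,0,0],[0,0,0],1],[[1.5,0,0],[0,0,0],1],[[1.5,0,0],[0,0,0],1],[[1.5,0,0],[0,0,0],1],[[1,0,0],[0,0,0],1],[[1,0,0],[0,0,0],1],[[0.5,0,0],[0,0,0],1],[[0,0,0],[0,0,0],1]]' 30
python3 -m crank '[[[1,0,0],[0,0,0],1],[[1,0,0],[0,0,0],1],[[1,0,0],[0,0,0],1],[[0,0,0],[0,0,0],1],[[0,0,0],[0,0,0],1],[[0,0,0],[0,0,0],1],[[0,0,0],[0,0,0],1],[[0,0,0],[0,0,0],1]]' 30
```

```text
clock: 41.9
ee_pos: [0.5744, 0.235, 0.1189]
tool_rot: [-2.159, 0.13, 2.16]
contact_force: [-0.2, 0.2, -2.5]
finger_gap: 0.0155
clock: 42.7
ee_pos: [0.5759, 0.2358, 0.1123]
tool_rot: [-2.161, 0.126, 2.156]
contact_force: [-1.0, -0.5, -1.8]
finger_gap: 0.016
clock: 43.5
ee_pos: [0.577, 0.2369, 0.112]
tool_rot: [-2.162, 0.123, 2.152]
contact_force: [-1.0, 0.2, 0.6]
finger_gap: 0.0156
```

Home (z stalls at 0.112 and the weight is unloaded). I'll release, retreat and check the tray for the wide module.

```bash

python3 -m crank '[[[0,0,0],[0,0,0],0.4],[[0,0,0],[0,0,0],0.3],[[0,0,0],[0,0,0],0.3],[[-10,0,0],[0,0,0],0.3],[[-25,0,0],[0,0,0],0.3],[[-40,0,0],[0,0,0],0.3],[[-40,0,0],[0,0,0],0.2],[[-25,0,0],[0,0,0],0.1]]' 30
python3 - <<'E'
from h import *
c=cap('top'); save(c,'t9.png'); T=cloud(c); tray(T)
go([.5341,-.215,.27],RT,12)
E
```

```text
clock: 44.3
ee_pos: [0.5746, 0.235, 0.2554]
tool_rot: [-2.158, 0.129, 2.159]
contact_force: [1.4, 0.2, 0.9]
finger_gap: 0.0395
block 147 [ 534.1 -214.3] [49.  16.8] yaw 8.4 z 0.13264379922453395
tray [ 470.2 -282.8] [266.7 258.1] 8.2
t 44.35 p [576.3 235.3 259.2] rot [-2.162  0.126  2.153] F [ 1.5 -0.2  3.7] gap 40.7
axes x,y,z(tool) in world: [[0.004, 0.004, -1.0], [-0.12, -0.993, -0.004], [-0.993, 0.12, -0.004]]
q [-0.91  0.43  0.66  1.54 -0.28  1.25 -1.91]
target [ 534.1 -215.   270. ] shift mm (tool now) [-12.7 452.1 -12.3] (tool final) [-10.8 439.7 106. ] turn [-0.264 -0.004  0.004]
rows n=12:
   [-1.1 37.7 -1. ] [-0.022 -0.     0.   ]
   [-1.  37.7 -0.2] [-0.022 -0.     0.   ]
   [-1.  37.7  0.6] [-0.022 -0.     0.   ]
   [-1.  37.7  1.5] [-0.022 -0.     0.   ]
   [-1.  37.6  2.3] [-0.022 -0.     0.   ]
   [-1.  37.6  3.1] [-0.022 -0.     0.   ]
   [-1.  37.5  3.9] [-0.022 -0.     0.   ]
   [-1.  37.4  4.8] [-0.022 -0.     0.   ]
   [-1.  37.3  5.6] [-0.022 -0.     0.   ]
   [-0.9 37.1  6.4] [-0.022 -0.     0.   ]
   [-0.9 37.   7.2] [-0.022 -0.     0.   ]
   [-0.9 36.8  8. ] [-0.022 -0.     0.   ]
```

```bash

python3 -m crank '[[[0,30,-1],[-0.02,0,0],0.1],[[0,42,0],[-0.024,0,0],0.1],[[0,42,1],[-0.024,0,0],0.1],[[0,42,2],[-0.024,0,0],0.1],[[0,42,3],[-0.024,0,0],0.1],[[0,42,4],[-0.024,0,0],0.1],[[0,42,5],[-0.024,0,0],0.1],[[0,42,5],[-0.024,0,0],0.1]]' 30
python3 -m crank '[[[0,40,6],[-0.024,0,0],0.1],[[0,35,6],[-0.024,0,0],0.1],[[0,20,5],[-0.02,0,0],0.1],[[8,10,4],[0,0,0],0.1],[[14,0,0],[0,0,0],0.1],[[14,0,0],[0,0,0],0.1],[[8,0,0],[0,0,0],0.1],[[0,0,0],[0,0,0],0.1]]' 30
python3 -c "
from h import *
go([.5341,-.2148,.103],RT,1)"
```

```text
clock: 45.15
ee_pos: [0.5487, -0.0914, 0.2634]
tool_rot: [2.197, 0.106, -2.164]
contact_force: [0.7, -0.5, 0.4]
finger_gap: 0.0416
clock: 45.95
ee_pos: [0.5374, -0.2067, 0.2171]
tool_rot: [2.167, 0.168, -2.128]
contact_force: [-0.8, -0.4, -0.2]
finger_gap: 0.041
t 45.95 p [ 537.4 -206.7  217.1] rot [ 2.167  0.168 -2.128] F [-0.8 -0.4 -0.2] gap 41.0
axes x,y,z(tool) in world: [[0.018, 0.009, -1.0], [0.148, -0.989, -0.006], [-0.989, -0.148, -0.019]]
q [-0.22  0.38  0.7   1.73 -0.29  1.11 -0.85]
target [ 534.1 -214.8  103. ] shift mm (tool now) [113.9   8.2   6.6] (tool final) [114.1   7.5   4.4] turn [ 0.006 -0.019  0.006]
rows n=1:
   [113.9   8.2   6.6] [ 0.006 -0.019  0.006]
```

```bash

python3 -m crank '[[[8,4,3],[0,-0.009,0.003],0.1],[[18,3,2],[0,-0.008,0.003],0.1],[[25,0,0],[0,0,0],0.1],[[25,0,0],[0,0,0],0.1],[[18,0,0],[0,0,0],0.1],[[10,0,0],[0,0,0],0.1],[[4,0,0],[0,0,0],0.1],[[0,0,0],[0,0,0],0.1]]' 30
python3 -c "
from h import *
go([.5341,-.2148,.103],RT,1)"
```

```text
clock: 46.75
ee_pos: [0.5366, -0.2107, 0.1047]
tool_rot: [2.141, 0.167, -2.137]
contact_force: [-0.2, 0.5, 0.2]
finger_gap: 0.0417
t 46.75 p [ 536.6 -210.7  104.7] rot [ 2.141  0.167 -2.137] F [-0.2  0.5  0.2] gap 41.7
axes x,y,z(tool) in world: [[0.002, -0.001, -1.0], [0.156, -0.988, 0.001], [-0.988, -0.156, -0.002]]
q [-0.16  0.51  0.63  1.85 -0.38  0.9  -0.76]
target [ 534.1 -214.8  103. ] shift mm (tool now) [1.7 3.7 3.1] (tool final) [1.7 3.7 3.1] turn [ 0.014 -0.002 -0.001]
rows n=1:
   [1.7 3.7 3.1] [ 0.014 -0.002 -0.001]
```

```bash

python3 -m crank '[[[0,2.5,2],[0.012,0,0],0.1],[[0,0.8,0.5],[0,0,0],0.1],[[0,0,0],[0,0,0],0.1],[[0,0,0],[0,0,0],0.6],[[0,0,0],[0,0,0],1],[[0,0,0],[0,0,0],1],[[0,0,0],[0,0,0],1],[[0,0,0],[0,0,0],1]]' 35
python3 -m crank '[[[0,0,0],[0,0,0],1],[[-10,0,0],[0,0,0],1],[[-20,0,0],[0,0,0],1],[[-25,0,0],[0,0,0],1],[[-35,0,0],[0,0,0],1],[[-40,0,0],[0,0,0],1],[[-35,0,0],[0,0,0],1],[[-15,0,0],[0,0,0],1]]' 35
python3 -c "
from h import *
go(slot(2,.29),RC,8)"
```

```text
clock: 47.55
ee_pos: [0.5366, -0.2156, 0.1079]
tool_rot: [2.153, 0.152, -2.138]
contact_force: [0.5, -0.5, -1.1]
finger_gap: 0.0153
clock: 48.35
ee_pos: [0.5303, -0.2136, 0.2926]
tool_rot: [2.142, 0.154, -2.155]
contact_force: [0.6, -0.5, -4.7]
finger_gap: 0.0151
t 48.35 p [ 530.3 -213.6  292.6] rot [ 2.142  0.154 -2.155] F [ 0.6 -0.5 -4.7] gap 15.1
axes x,y,z(tool) in world: [[-0.006, 0.001, -1.0], [0.141, -0.99, -0.002], [-0.99, -0.141, 0.006]]
q [-0.24  0.33  0.74  1.61 -0.23  1.29 -0.9 ]
target [553.   59.8 290. ] shift mm (tool now) [   2.7 -267.5  -61.1] (tool final) [   2.6 -274.2    9.6] turn [0.26  0.006 0.001]
rows n=8:
   [  0.3 -33.4  -7.6] [0.032 0.001 0.   ]
   [  0.3 -33.7  -6.5] [0.032 0.001 0.   ]
   [  0.3 -33.9  -5.5] [0.032 0.001 0.   ]
   [  0.3 -34.   -4.4] [0.032 0.001 0.   ]
   [  0.3 -34.1  -3.2] [0.032 0.001 0.   ]
   [  0.3 -34.2  -2.1] [0.032 0.001 0.   ]
   [  0.3 -34.3  -1. ] [0.032 0.001 0.   ]
   [  0.3 -34.3   0.1] [0.032 0.001 0.   ]
```

```bash

python3 -m crank '[[[0,-25,-7],[0.028,0.001,0],1],[[0,-38,-7],[0.034,0.001,0],1],[[0,-38,-6],[0.034,0.001,0],1],[[0,-38,-5],[0.034,0.001,0],1],[[0,-38,-4],[0.034,0.001,0],1],[[0,-38,-3],[0.034,0.001,0],1],[[0,-34,-1],[0.034,0,0],1],[[0,-15,0],[0.028,0,0],1]]' 35
python3 -c "
from h import *
go(slot(2,.228)+KX*.002,RC,4)"
```

```text
clock: 49.15
ee_pos: [0.5531, 0.0554, 0.2988]
tool_rot: [-2.151, 0.151, 2.147]
contact_force: [-0.3, -0.6, -4.5]
finger_gap: 0.0157
t 49.15 p [553.1  55.4 298.8] rot [-2.151  0.151  2.147] F [-0.3 -0.6 -4.5] gap 15.7
axes x,y,z(tool) in world: [[0.002, -0.001, -1.0], [-0.139, -0.99, 0.001], [-0.99, 0.139, -0.002]]
q [-0.74  0.29  0.72  1.64 -0.19  1.28 -1.7 ]
target [555.   59.6 228. ] shift mm (tool now) [70.8 -4.5 -1.2] (tool final) [70.8 -4.4 -1.4] turn [-0.022 -0.002 -0.001]
rows n=4:
   [17.7 -1.1 -0.3] [-0.005 -0.    -0.   ]
   [17.7 -1.1 -0.3] [-0.005 -0.    -0.   ]
   [17.7 -1.1 -0.3] [-0.005 -0.    -0.   ]
   [17.7 -1.1 -0.3] [-0.005 -0.    -0.   ]
```

```bash

python3 -m crank '[[[5,0,0],[-0.01,0,0],1],[[12,0,0],[-0.008,0,0],1],[[16,0,0],[0,0,0],1],[[18,0,0],[0,0,0],1],[[10,0,0],[0,0,0],1],[[4,0,0],[0,0,0],1],[[0,0,0],[0,0,0],1],[[0,0,0],[0,0,0],1]]' 35
python3 -c "
from h import *
go(slot(2,.22)+KX*.002,RC,1);wslots()"
```

```text
clock: 49.95
ee_pos: [0.5503, 0.0488, 0.2293]
tool_rot: [-2.159, 0.135, 2.162]
contact_force: [-0.1, -0.0, -4.1]
finger_gap: 0.0153
t 49.95 p [550.3  48.8 229.3] rot [-2.159  0.135  2.162] F [-0.1 -0.  -4.1] gap 15.3
axes x,y,z(tool) in world: [[-0.002, -0.004, -1.0], [-0.121, -0.993, 0.004], [-0.993, 0.121, 0.001]]
q [-0.7   0.34  0.69  1.76 -0.23  1.13 -1.63]
target [555.   59.6 220. ] shift mm (tool now) [  9.2 -11.3  -3.3] (tool final) [  9.3 -11.3  -3.3] turn [-0.003  0.001 -0.004]
rows n=1:
   [  9.2 -11.3  -3.3] [-0.003  0.001 -0.004]
slot pix [234, 141, 37, 78, 181] x [-16.4  26.8  62.7] y [-19.8  11.3] mid -4.3
slot pix [280, 141, 57, 25, 651] x [40.7 57.1 62.2] y [-86.9 -32.5] mid -59.7
slot pix [165, 142, 60, 77, 4020] x [-16.   25.3  62.4] y [28.4 81.6] mid 55.0
box top 225 x [43.3 53.4] y [-92.6 -49.5]
TCP case 18.8 -71.1
```

```bash
sed -i "s/def wslots():/def wslots(off=.0087):/; s/h=(p\[2\]-.0087)/h=(p[2]-off)/" h.py
python3 -m crank '[[[0,-5,-1.5],[0,0,-0.002],1],[[0,-4,-1.5],[0,0,-0.002],1],[[0,-1,0],[0,0,0],1],[[2,0,0],[0,0,0],1],[[2,0,0],[0,0,0],1],[[0,0,0],[0,0,0],1],[[0,0,0],[0,0,0],1],[[0,0,0],[0,0,0],1]]' 35
python3 -c "
from h import *
go(slot(2,.22)+KX*.002,RC,1);wslots(.0129)"
```

```text
clock: 50.8
ee_pos: [0.5561, 0.06, 0.2265]
tool_rot: [-2.161, 0.127, 2.157]
contact_force: [0.1, -0.4, -4.6]
finger_gap: 0.0153
t 50.8 p [556.1  60.  226.5] rot [-2.161  0.127  2.157] F [ 0.1 -0.4 -4.6] gap 15.3
axes x,y,z(tool) in world: [[0.002, 0.001, -1.0], [-0.119, -0.993, -0.002], [-0.993, 0.119, -0.002]]
q [-0.71  0.35  0.69  1.75 -0.24  1.13 -1.64]
target [555.   59.6 220. ] shift mm (tool now) [6.5 0.5 1.1] (tool final) [6.5 0.5 1.1] turn [-0.002 -0.002  0.002]
rows n=1:
   [6.5 0.5 1.1] [-0.002 -0.002  0.002]
slot pix [176, 146, 60, 78, 4009] x [-15.1  25.4  62.5] y [28.5 81.6] mid 55.0
slot pix [293, 146, 57, 5, 285] x [58.3 60.3 62.4] y [-86.8 -32.7] mid -59.7
box top 3525 x [20.6 61.6] y [-85.6 -33.8]
TCP case 23.2 -59.3
```

```bash

python3 -m crank '[[[2,0,1.7],[0,-0.002,0.001],1],[[5,0,0],[0,0,0],1],[[6,0,0],[0,0,0],1],[[6,0,0],[0,0,0],1],[[6,0,0],[0,0,0],1],[[5,0,0],[0,0,0],1],[[3,0,0],[0,0,0],1],[[0,0,0],[0,0,0],1]]' 35
python3 -c "
from h import *
p=np.array(st()[0]['ee_pos'])-CASE_C; print(p@KX*1e3,p@KY*1e3)"
```

```text
clock: 51.65
ee_pos: [0.5537, 0.0601, 0.1899]
tool_rot: [-2.158, 0.129, 2.161]
contact_force: [-0.3, -0.0, -4.6]
finger_gap: 0.0153
t 51.65 p [553.7  60.1 189.9] rot [-2.158  0.129  2.161] F [-0.3 -0.  -4.6] gap 15.3
axes x,y,z(tool) in world: [[-0.002, 0.0, -1.0], [-0.119, -0.993, -0.0], [-0.993, 0.119, 0.002]]
q [-0.69  0.38  0.67  1.8  -0.27  1.05 -1.61]
20.815683644653962 -59.53093326693391
```

```bash

python3 -m crank '[[[6,0,0],[0,0,0],1],[[9,0,0],[0,0,0],1],[[10,0,0],[0,0,0],1],[[10,0,0],[0,0,0],1],[[10,0,0],[0,0,0],1],[[9,0,0],[0,0,0],1],[[5,0,0],[0,0,0],1],[[2,0,0],[0,0,0],1]]' 35
python3 -m crank '[[[1.5,0,0],[0,0,0],1],[[1.5,0,0],[0,0,0],1],[[1.5,0,0],[0,0,0],1],[[1.5,0,0],[0,0,0],1],[[1,0,0],[0,0,0],1],[[1,0,0],[0,0,0],1],[[0.5,0,0],[0,0,0],1],[[0,0,0],[0,0,0],1]]' 35
python3 -m crank '[[[1,0,0],[0,0,0],1],[[1,0,0],[0,0,0],1],[[1,0,0],[0,0,0],1],[[0,0,0],[0,0,0],1],[[0,0,0],[0,0,0],1],[[0,0,0],[0,0,0],1],[[0,0,0],[0,0,0],1],[[0,0,0],[0,0,0],1]]' 35
```

```text
clock: 52.45
ee_pos: [0.5536, 0.0601, 0.1232]
tool_rot: [-2.158, 0.129, 2.162]
contact_force: [0.0, 0.1, -3.6]
finger_gap: 0.0151
clock: 53.25
ee_pos: [0.5547, 0.0603, 0.1152]
tool_rot: [-2.16, 0.128, 2.159]
contact_force: [0.2, -0.2, -5.5]
finger_gap: 0.0152
clock: 54.05
ee_pos: [0.5559, 0.0604, 0.1151]
tool_rot: [-2.161, 0.126, 2.155]
contact_force: [-0.1, 1.0, -3.2]
finger_gap: 0.0152
```

```bash

python3 -m crank '[[[0,0,0],[0,0,0],0.4],[[0,0,0],[0,0,0],0.3],[[0,0,0],[0,0,0],0.3],[[-10,0,0],[0,0,0],0.3],[[-25,0,0],[0,0,0],0.3],[[-40,0,0],[0,0,0],0.3],[[-30,0,0],[0,0,0],0.6],[[-10,0,0],[0,0,0],1]]' 35
python3 - <<'E'
from h import *
p=CASE_C+KX*-.102+KY*-.105; p[2]=.2
go(p,RC,6)
s=cap('side'); save(s,'s10.png'); cv2.imwrite('pics/s10c.png',cv2.resize(cv2.imread('pics/s10.png')[80:280,230:470],None,fx=3,fy=3))
E
```

```text
clock: 54.85
ee_pos: [0.5557, 0.0591, 0.2363]
tool_rot: [-2.161, 0.129, 2.155]
contact_force: [0.1, -0.2, 0.6]
finger_gap: 0.0204
t 54.85 p [555.7  59.1 236.3] rot [-2.161  0.129  2.155] F [ 0.1 -0.2  0.6] gap 20.4
axes x,y,z(tool) in world: [[0.003, 0.002, -1.0], [-0.121, -0.993, -0.002], [-0.993, 0.121, -0.003]]
q [-0.72  0.34  0.7   1.74 -0.24  1.15 -1.64]
target [426.2  29.1 200. ] shift mm (tool now) [ 35.9  45.5 125. ] (tool final) [ 36.3  45.  125.1] turn [-0.003 -0.003  0.002]
rows n=6:
   [ 6.   7.6 20.8] [-0.001 -0.     0.   ]
   [ 6.   7.6 20.8] [-0.001 -0.     0.   ]
   [ 6.   7.6 20.8] [-0.001 -0.     0.   ]
   [ 6.   7.5 20.8] [-0.001 -0.     0.   ]
   [ 6.   7.5 20.8] [-0.001 -0.     0.   ]
   [ 6.   7.5 20.8] [-0.001 -0.     0.   ]
```

View pics/s10c.png

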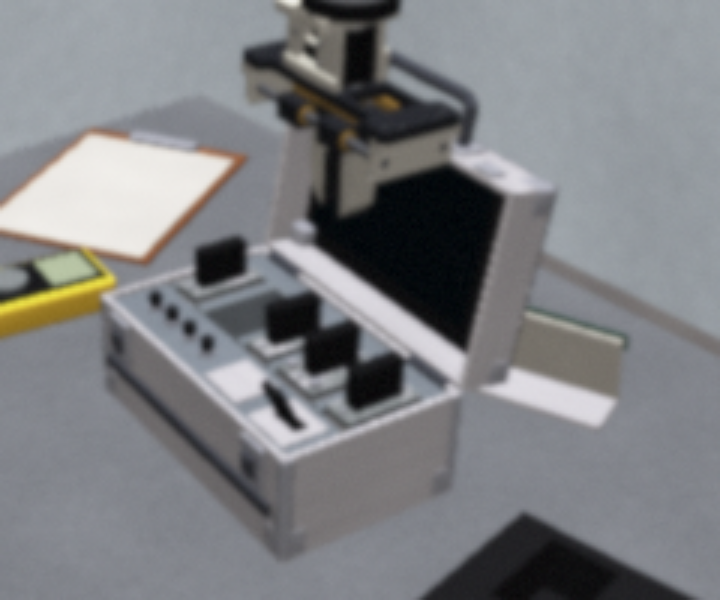

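The side crop shows all four modules home with only their blocks standing out, and slot 4 empty at (245,310). The paddle at (280,400) leans to the front and the lid still stands. Next is the paddle.

```bash

python3 -m crank '[[[0,8,22],[0,0,0],1],[[0,8,25],[0,0,0],1],[[0,8,25],[0,0,0],1],[[0,8,25],[0,0,0],1],[[0,8,18],[0,0,0],1],[[8,2,6],[0,0,0],1],[[10,0,0],[0,0,0],1],[[5,0,0],[0,0,0],1]]' 35
python3 - <<'E'
from h import *
p=CASE_C+KX*-.104+KY*-.105; p[2]=.128
go(p,RC,6)
c=cap('top'); T=cloud(c); d=T-CASE_C; x=d@KX*1e3;y=d@KY*1e3;z=T[...,2]*1e3
f=c['frame'].astype(int).sum(2); m=(abs(y+105)<20)&(x>-90)&(x<-22)&(z>108)&(z<160); print('paddle',m.sum(),np.round(np.percentile(x[m],[2,50,98])) if m.any() else 0,np.round(np.percentile(y[m],[2,98])) if m.any() else 0)
E
```

```text
clock: 55.7
ee_pos: [0.4255, 0.0319, 0.2078]
tool_rot: [-2.162, 0.126, 2.157]
contact_force: [0.2, 0.1, 0.5]
finger_gap: 0.0005
t 55.7 p [425.5  31.9 207.8] rot [-2.162  0.126  2.157] F [0.2 0.1 0.5] gap 0.5
axes x,y,z(tool) in world: [[0.002, 0.002, -1.0], [-0.118, -0.993, -0.002], [-0.993, 0.118, -0.002]]
q [-0.84  0.1   0.71  2.07 -0.08  1.   -1.78]
target [424.2  29.3 128. ] shift mm (tool now) [79.8  2.9  1.1] (tool final) [79.8  2.7  1. ] turn [-0.001 -0.002  0.002]
rows n=6:
   [13.3  0.5  0.2] [-0. -0.  0.]
   [13.3  0.5  0.2] [-0. -0.  0.]
   [13.3  0.5  0.2] [-0. -0.  0.]
   [13.3  0.5  0.2] [-0. -0.  0.]
   [13.3  0.5  0.2] [-0. -0.  0.]
   [13.3  0.5  0.2] [-0. -0.  0.]
paddle 0 0 0
```

```bash

python3 -m crank '[[[10,1.5,1],[0,0,0],1],[[16,1,0],[0,0,0],1],[[18,0,0],[0,0,0],1],[[16,0,0],[0,0,0],1],[[10,0,0],[0,0,0],1],[[5,0,0],[0,0,0],1],[[0,0,0],[0,0,0],1],[[0,0,0],[0,0,0],1]]' 35
python3 - <<'E'
from h import *
p=CASE_C+KX*-.053+KY*-.105; p[2]=.13
go(p,RC,1)
E
```

```text
clock: 56.55
ee_pos: [0.4278, 0.0282, 0.1257]
tool_rot: [-2.164, 0.135, 2.16]
contact_force: [0.0, -0.4, -0.5]
finger_gap: 0.0003
t 56.55 p [427.8  28.2 125.7] rot [-2.164  0.135  2.16 ] F [ 0.  -0.4 -0.5] gap 0.3
axes x,y,z(tool) in world: [[0.001, -0.005, -1.0], [-0.119, -0.993, 0.005], [-0.993, 0.119, -0.002]]
q [-0.77  0.24  0.69  2.17 -0.21  0.79 -1.63]
target [474.9  23.5 130. ] shift mm (tool now) [ -4.2  -0.9 -47.3] (tool final) [ -4.3  -0.9 -47.3] turn [-0.002 -0.002 -0.005]
rows n=1:
   [ -4.2  -0.9 -47.3] [-0.002 -0.002 -0.005]
```

```bash

python3 -m crank '[[[-1,0,-6],[0,0,0],1],[[-1,0,-7],[0,0,0],1],[[-1,0,-7],[0,0,0],1],[[0,0,-6],[0,0,0],1],[[0,0,-6],[0,0,0],1],[[0,0,-5],[0,0,0],1],[[0,0,-3],[0,0,0],1],[[0,0,0],[0,0,0],1]]' 35
python3 - <<'E'
from h import *
p=CASE_C+KX*-.053+KY*-.105; p[2]=.13
go(p,RC,1)
E
```

```text
clock: 57.35
ee_pos: [0.4736, 0.0234, 0.1311]
tool_rot: [-2.168, 0.132, 2.155]
contact_force: [-0.1, -0.8, -0.6]
finger_gap: 0.0006
t 57.35 p [473.6  23.4 131.1] rot [-2.168  0.132  2.155] F [-0.1 -0.8 -0.6] gap 0.6
axes x,y,z(tool) in world: [[0.006, -0.004, -1.0], [-0.119, -0.993, 0.003], [-0.993, 0.119, -0.006]]
q [-0.7   0.31  0.68  2.07 -0.26  0.84 -1.56]
target [474.9  23.5 130. ] shift mm (tool now) [ 1.1 -0.2 -1.2] (tool final) [ 1.1 -0.2 -1.2] turn [-0.001 -0.006 -0.003]
rows n=1:
   [ 1.1 -0.2 -1.2] [-0.001 -0.006 -0.003]
```

```bash

python3 -m crank '[[[0,0,-1.5],[0,0,0],1],[[0,0,-1.5],[0,0,0],1],[[0,0,-1.5],[0,0,0],1],[[0,0,-1],[0,0,0],1],[[0,0,0],[0,0,0],1],[[0,0,0],[0,0,0],1],[[0,0,0],[0,0,0],1],[[0,0,0],[0,0,0],1]]' 35
python3 -c "
from h import *
p=np.array(st()[0]['ee_pos'])-CASE_C; print(p@KX*1e3,p@KY*1e3)"
```

```text
clock: 58.15
ee_pos: [0.4785, 0.0228, 0.1309]
tool_rot: [-2.167, 0.132, 2.156]
contact_force: [-0.9, -0.3, 0.1]
finger_gap: 0.0004
t 58.15 p [478.5  22.8 130.9] rot [-2.167  0.132  2.156] F [-0.9 -0.3  0.1] gap 0.4
axes x,y,z(tool) in world: [[0.005, -0.003, -1.0], [-0.119, -0.993, 0.003], [-0.993, 0.119, -0.005]]
q [-0.69  0.32  0.68  2.06 -0.26  0.84 -1.56]
-49.62109359255134 -105.42167302156965
```

```bash

python3 -m crank '[[[0,0,-1.5],[0,0,0],1],[[0,0,-1.5],[0,0,0],1],[[0,0,-1],[0,0,0],1],[[0,0,-1],[0,0,0],1],[[0,0,-1],[0,0,0],1],[[0,0,0],[0,0,0],1],[[0,0,0],[0,0,0],1],[[0,0,0],[0,0,0],1]]' 35
python3 -c "
from h import *
p=np.array(st()[0]['ee_pos'])-CASE_C; print(p@KX*1e3,p@KY*1e3)"
```

```text
clock: 58.95
ee_pos: [0.4851, 0.022, 0.131]
tool_rot: [-2.167, 0.132, 2.156]
contact_force: [-0.4, -0.4, -0.1]
finger_gap: 0.0003
t 58.95 p [485.1  22.  131. ] rot [-2.167  0.132  2.156] F [-0.4 -0.4 -0.1] gap 0.3
axes x,y,z(tool) in world: [[0.005, -0.003, -1.0], [-0.119, -0.993, 0.003], [-0.993, 0.119, -0.005]]
q [-0.68  0.33  0.67  2.04 -0.27  0.85 -1.55]
-43.02156438891162 -105.38413629283303
```

```bash
python3 - <<'E'
from h import *
a=cap('wrist'); save(a,'w11.png'); b=cap('side'); save(b,'s11.png')
A=cv2.resize(cv2.imread('pics/w11.png'),(480,300)); B=cv2.resize(cv2.imread('pics/s11.png')[170:270,270:400],(390,300)); cv2.imwrite('pics/c11.png',np.vstack([A,cv2.copyMakeBorder(B,0,0,0,90,0)]))
E
```

```text
(no output)
```

View pics/c11.png

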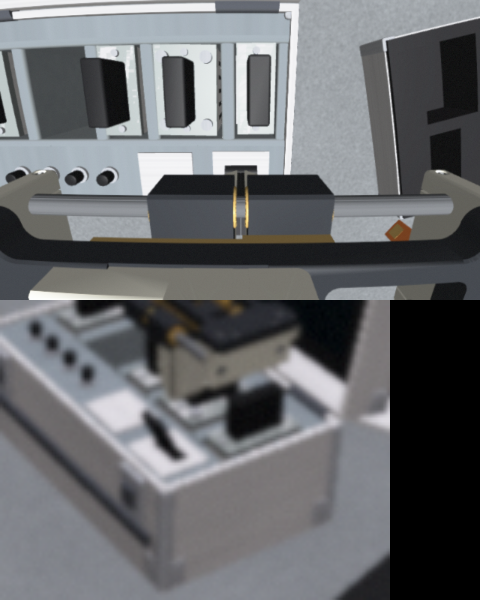

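The combined view puts the paddle at side pixels (318–332, 208–222), not obviously touched by the fingers. I'll project the expected points to check.

```bash
python3 - <<'E'
from h import *
def proj(c,p):
    q=(np.array(p)-np.array(c['eye']))@Rm(c); x,y=q[0]/q[2],q[1]/q[2]; s=1+c['k1']*(x*x+y*y); return np.round([c['cx']+c['fx']*x*s,c['cy']+c['fy']*y*s],1)
b=cap('side'); P=lambda x,y,z:CASE_C*[1,1,0]+KX*x+KY*y+np.array([0,0,z])
p=np.array(sensors.sense()['ee_pos'])
print('TCP',proj(b,p),'tip off',proj(b,P(-.072,-.105,.14)),'tip on',proj(b,P(-.032,-.105,.14)),'pivot',proj(b,P(-.052,-.105,.1)),'corner front right rim',proj(b,P(-.09,-.151,.105)),'block slot1 top',proj(b,P(.02,-.118,.14)))
cv2.imwrite('pics/s12.png',cv2.resize(cv2.cvtColor(b['frame'],cv2.COLOR_RGB2BGR)[165:245,290:400],None,fx=7,fy=7,interpolation=cv2.INTER_CUBIC))
E
```

```text
TCP [330.3 208.2] tip off [320.2 208.7] tip on [333.9 203.8] pivot [326.7 219.9] corner front right rim [324.4 232.8] block slot1 top [354.4 200. ]
```

View pics/s12.png

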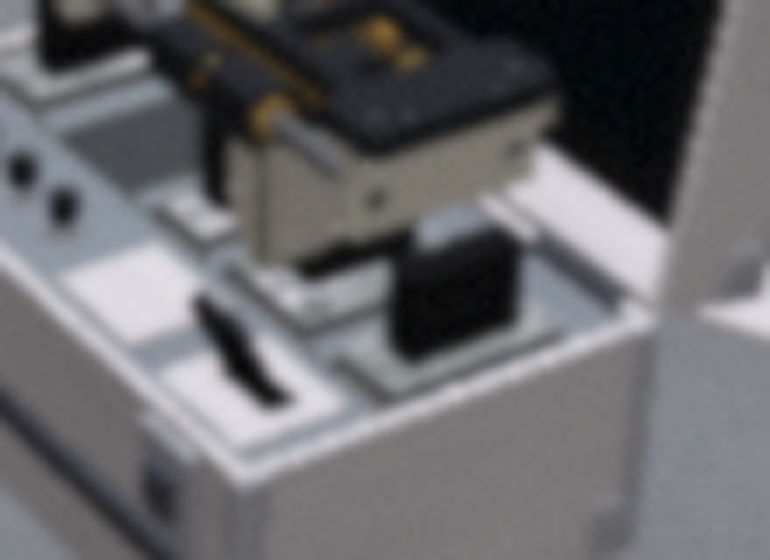

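The paddle tip is still at its off position (crop (200,300)), and the visible finger end (crop (268,265)) is about 12 mm higher than I assumed, so the fingers passed over the paddle. I'll back off and go in lower.

```bash

python3 -m crank '[[[-6,0,8],[0,0,0],1],[[0,0,12],[0,0,0],1],[[0,0,12],[0,0,0],1],[[0,0,12],[0,0,0],1],[[0,0,8],[0,0,0],1],[[2,0,2],[0,0,0],1],[[6,0,0],[0,0,0],1],[[4,0,0],[0,0,0],1]]' 35
python3 - <<'E'
from h import *
p=CASE_C+KX*-.104+KY*-.105; p[2]=.114
go(p,RC,1)
b=cap('side'); c=cloud(b)
f=b['frame']; 
s=np.array(sensors.sense()['ee_pos'])
d=c-s; m=(abs(d[...,0])<.03)&(abs(d[...,1])<.04)&(d[...,2]>-.012)&(d[...,2]<.06)
print('finger pts',m.sum(),'z min pct',np.round(np.percentile(c[m][:,2]*1e3,[0,1,5,50])),'x',np.round(np.percentile(c[m][:,0]*1e3,[1,99])),'y',np.round(np.percentile(c[m][:,1]*1e3,[1,99])))
E
```

```text
clock: 59.9
ee_pos: [0.4255, 0.0296, 0.1247]
tool_rot: [-2.167, 0.128, 2.156]
contact_force: [0.1, 0.1, -0.7]
finger_gap: 0.0005
t 59.9 p [425.5  29.6 124.7] rot [-2.167  0.128  2.156] F [ 0.1  0.1 -0.7] gap 0.5
axes x,y,z(tool) in world: [[0.005, -0.001, -1.0], [-0.117, -0.993, 0.001], [-0.993, 0.117, -0.005]]
q [-0.77  0.24  0.69  2.18 -0.21  0.78 -1.63]
target [424.2  29.3 114. ] shift mm (tool now) [10.7  0.5  1.3] (tool final) [10.7  0.5  1.3] turn [ 0.    -0.005 -0.001]
rows n=1:
   [10.7  0.5  1.3] [ 0.    -0.005 -0.001]
finger pts 170 z min pct [132. 134. 139. 166.] x [411. 455.] y [10. 47.]
```

```bash

python3 -m crank '[[[4,0,1],[0,-0.003,0],1],[[4,0,0],[0,0,0],1],[[2,0,0],[0,0,0],1],[[0,0,0],[0,0,0],1],[[0,0,-4],[0,0,0],1],[[0,0,-5],[0,0,0],1],[[0,0,-5],[0,0,0],1],[[0,0,-3],[0,0,0],1]]' 35
python3 -m crank '[[[0,0,-4],[0,0,0],1],[[0,0,-4],[0,0,0],1],[[0,0,-4],[0,0,0],1],[[0,0,-4],[0,0,0],1],[[0,0,-2],[0,0,0],1],[[0,0,0],[0,0,0],1],[[0,0,0],[0,0,0],1],[[0,0,0],[0,0,0],1]]' 35
python3 - <<'E'
from h import *
p=CASE_C+KX*-.053+KY*-.105; p[2]=.114
go(p,RC,1)
p=np.array(sensors.sense()['ee_pos'])-CASE_C; print(p@KX*1e3,p@KY*1e3)
E
```

```text
clock: 60.75
ee_pos: [0.4433, 0.0269, 0.1128]
tool_rot: [-2.162, 0.131, 2.161]
contact_force: [-3.1, 0.4, 0.9]
finger_gap: 0.0002
clock: 61.55
ee_pos: [0.4623, 0.0245, 0.1126]
tool_rot: [-2.16, 0.131, 2.163]
contact_force: [-1.1, 0.1, 0.7]
finger_gap: 0.0006
t 61.55 p [462.3  24.5 112.6] rot [-2.16   0.131  2.163] F [-1.1  0.1  0.7] gap 0.6
axes x,y,z(tool) in world: [[-0.001, -0.003, -1.0], [-0.118, -0.993, 0.003], [-0.993, 0.118, 0.001]]
q [-0.69  0.33  0.66  2.11 -0.28  0.79 -1.55]
target [474.9  23.5 114. ] shift mm (tool now) [ -1.4  -0.4 -12.6] (tool final) [ -1.4  -0.4 -12.6] turn [-0.001  0.001 -0.003]
rows n=1:
   [ -1.4  -0.4 -12.6] [-0.001  0.001 -0.003]
-65.96195125990613 -105.59819107785583
```

```bash

python3 -m crank '[[[0,0,-2],[0,0,0],1],[[0,0,-2],[0,0,0],1],[[0,0,-2],[0,0,0],1],[[0,0,-2],[0,0,0],1],[[0,0,-1],[0,0,0],1],[[0,0,0],[0,0,0],1],[[0,0,0],[0,0,0],1],[[0,0,0],[0,0,0],1]]' 35
python3 -m crank '[[[0,0,-1.5],[0,0,0],1],[[0,0,-1.5],[0,0,0],1],[[0,0,-1],[0,0,0],1],[[0,0,-1],[0,0,0],1],[[0,0,0],[0,0,0],1],[[0,0,0],[0,0,0],1],[[0,0,0],[0,0,0],1],[[0,0,0],[0,0,0],1]]' 35
python3 - <<'E'
from h import *
p=np.array(st()[0]['ee_pos'])-CASE_C; print(p@KX*1e3,p@KY*1e3)
E
```

```text
clock: 62.35
ee_pos: [0.4711, 0.0234, 0.1122]
tool_rot: [-2.159, 0.131, 2.165]
contact_force: [-0.8, 1.1, 1.1]
finger_gap: 0.0006
clock: 63.15
ee_pos: [0.4761, 0.0228, 0.1121]
tool_rot: [-2.158, 0.131, 2.165]
contact_force: [-1.5, 0.3, -0.8]
finger_gap: 0.0004
t 63.15 p [476.1  22.8 112.1] rot [-2.158  0.131  2.165] F [-1.5  0.3 -0.8] gap 0.4
axes x,y,z(tool) in world: [[-0.003, -0.003, -1.0], [-0.118, -0.993, 0.003], [-0.993, 0.118, 0.003]]
q [-0.67  0.35  0.66  2.08 -0.29  0.81 -1.53]
-51.96517880403268 -105.66191698635315
```

```bash

python3 -m crank '[[[0,0,-1.5],[0,0,0],1],[[0,0,-1.5],[0,0,0],1],[[0,0,-1.5],[0,0,0],1],[[0,0,-1],[0,0,0],1],[[0,0,0],[0,0,0],1],[[0,0,0],[0,0,0],1],[[0,0,0],[0,0,0],1],[[0,0,0],[0,0,0],1]]' 35
python3 - <<'E'
from h import *
p=np.array(st()[0]['ee_pos'])-CASE_C; print(p@KX*1e3,p@KY*1e3)
b=cap('side')
cv2.imwrite('pics/s13.png',cv2.resize(cv2.cvtColor(b['frame'],cv2.COLOR_RGB2BGR)[165:245,290:400],None,fx=7,fy=7,interpolation=cv2.INTER_CUBIC))
E
```

```text
clock: 63.95
ee_pos: [0.4763, 0.0228, 0.1118]
tool_rot: [-2.146, 0.129, 2.176]
contact_force: [-2.8, 0.3, 1.9]
finger_gap: 0.0003
t 63.95 p [476.3  22.8 111.8] rot [-2.146  0.129  2.176] F [-2.8  0.3  1.9] gap 0.3
axes x,y,z(tool) in world: [[-0.014, -0.0, -1.0], [-0.118, -0.993, 0.002], [-0.993, 0.118, 0.014]]
q [-0.66  0.36  0.66  2.07 -0.3   0.82 -1.52]
-51.782989788583315 -105.62850274599994
```

View pics/s13.png

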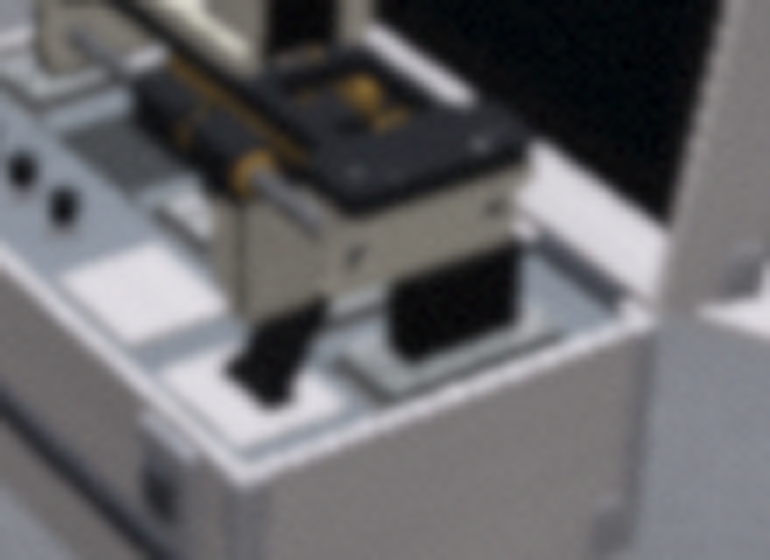

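The paddle now leans to the hinge side (crop (270,360)) and the push stalled at its stop. I'll retreat and verify everything.

```bash

python3 -m crank '[[[0,0,5],[0,0,0],1],[[0,0,12],[0,0,0],1],[[0,0,15],[0,0,0],1],[[-5,0,10],[0,0,0],1],[[-20,0,0],[0,0,0],1],[[-30,0,0],[0,0,0],1],[[-35,0,0],[0,0,0],1],[[-35,0,0],[0,0,0],1]]' 35
python3 -m crank '[[[-10,40,0],[0,0,0],1],[[-10,45,0],[0,0,0],1],[[0,45,0],[0,0,0],1],[[0,45,0],[0,0,0],1],[[0,45,0],[0,0,0],1],[[0,30,0],[0,0,0],1],[[0,10,0],[0,0,0],1],[[0,0,0],[0,0,0],1]]' 35
python3 - <<'E'
from h import *
st()
b=cap('side'); P=cloud(b)
m=np.zeros((400,640),np.uint8); cv2.fillPoly(m,[np.array([[342,122],[391,148],[388,182],[341,156]])],1)
q=P[m>0]; q=q[~np.isnan(q[:,0])]
for _ in range(3):
    c0=q.mean(0); n=np.linalg.svd(q-c0,full_matrices=False)[2][2]; e=(q-c0)@n; q=q[abs(e)<2.5*e.std()+1e-4]
n*=-np.sign(n[0]); print('lid angle deg',np.degrees(np.pi/2+np.arcsin(n[2])),'rms',e.std())
c=cap('top'); T=cloud(c); d=T-CASE_C; x=d@KX*1e3;y=d@KY*1e3;z=T[...,2]*1e3
for i,y0 in ((1,-118),(2,-59),(3,0),(5,118)):
    k=(abs(x-20)<30)&(abs(y-y0)<15)&(z>90)&(z<160); print('slot',i,'block top z',np.round(np.nanpercentile(z[k],95),1),'box z',np.round(np.nanmedian(z[k&(z<112)]),1),'block x',np.round(np.nanpercentile(x[k&(z>130)],[2,98])),'y',np.round(np.nanpercentile(y[k&(z>130)],[2,98])))
A=cv2.cvtColor(b['frame'],cv2.COLOR_RGB2BGR)[90:260,240:460]; B=cv2.cvtColor(c['frame'],cv2.COLOR_RGB2BGR)[100:260,215:375]
cv2.imwrite('pics/f.png',np.hstack([cv2.resize(A,(440,340)),cv2.resize(B,(340,340))]))
E
```

```text
clock: 64.8
ee_pos: [0.4298, 0.0269, 0.2387]
tool_rot: [-2.144, 0.135, 2.18]
contact_force: [0.4, 0.4, -0.1]
finger_gap: 0.0007
clock: 65.6
ee_pos: [0.3997, -0.24, 0.2684]
tool_rot: [-2.165, 0.124, 2.158]
contact_force: [-0.6, 0.3, 0.3]
finger_gap: 0.0003
t 65.6 p [ 399.7 -240.   268.4] rot [-2.165  0.124  2.158] F [-0.6  0.3  0.3] gap 0.3
axes x,y,z(tool) in world: [[0.003, 0.0, -1.0], [-0.115, -0.993, -0.001], [-0.993, 0.115, -0.003]]
q [-0.44  0.14  1.    1.9  -0.13  1.17 -1.08]
lid angle deg 63.1223182620118 rms 0.017534842556907196
slot 1 block top z 142.6 box z 102.0 block x [-3. 44.] y [-126. -111.]
slot 2 block top z 142.4 box z 102.0 block x [-4. 44.] y [-66. -51.]
slot 3 block top z 142.3 box z 102.2 block x [-4. 44.] y [-8.  8.]
slot 5 block top z 142.8 box z 102.2 block x [-4. 43.] y [111. 127.]
```

View pics/f.png

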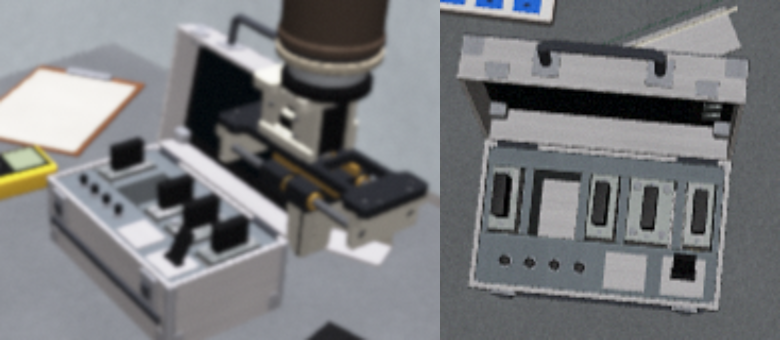

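All four box tops are at about 102 mm and the paddle is on, but the arm spoiled the lid reading. I'll move it aside and measure the lid once more.

```bash

python3 -m crank '[[[0,30,0],[0,0,0],1],[[0,40,0],[0,0,0],1],[[0,40,0],[0,0,0],1],[[0,30,0],[0,0,0],1],[[0,10,0],[0,0,0],1],[[0,0,0],[0,0,0],1],[[0,0,0],[0,0,0],1],[[0,0,0],[0,0,0],1]]' 35
python3 - <<'E'
from h import *
st()
b=cap('side'); P=cloud(b)
m=np.zeros((400,640),np.uint8); cv2.fillPoly(m,[np.array([[342,122],[391,148],[388,182],[341,156]])],1)
q=P[m>0]; d=(q-HINGE); k=(abs(d@KX)<.1)&(abs(d@KY)<.16)&(q[:,2]>.11); q=q[k]; print(len(k),k.sum())
for _ in range(4):
    c0=np.median(q,0); c0=q.mean(0); n=np.linalg.svd(q-c0,full_matrices=False)[2][2]; e=(q-c0)@n; q=q[abs(e)<2.5*e.std()+1e-4]
n*=-np.sign(n[0]); print('lid angle deg',np.degrees(np.pi/2+np.arcsin(n[2])),'rms',e.std(),len(q))
T=cloud(cap('top')); d=T-HINGE; f=-(d@KX); h=d[...,2]; y=d@KY
k=(abs(y)<35)&(h>.19)&(f<.0)&(f>-.12); r=np.hypot(f[k],h[k]); kk=r>.212; print('bar top pts',kk.sum(),'angle est',np.degrees(np.median(np.arctan2(h[k][kk]-.006,f[k][kk])-np.arctan2(25,222))))
E
```

```text
clock: 66.5
ee_pos: [0.3913, -0.3769, 0.2659]
tool_rot: [-2.175, 0.085, 2.167]
contact_force: [-0.4, 0.6, 0.2]
finger_gap: 0.0006
t 66.5 p [ 391.3 -376.9  265.9] rot [-2.175  0.085  2.167] F [-0.4  0.6  0.2] gap 0.6
axes x,y,z(tool) in world: [[0.004, 0.011, -1.0], [-0.089, -0.996, -0.011], [-0.996, 0.089, -0.003]]
q [-0.05  0.35  0.99  1.73 -0.32  1.23 -0.64]
1767 1759
lid angle deg 100.14659969784043 rms 0.0016876334519024749 1739
bar top pts 349 angle est 99.57276044859798
```

Lid at about 100°, modules home, paddle on, arm clear. I'll hand in.

```bash
python3 -c "
from station import sign_off
print(sign_off())"
```

```text
the job is handed in; nothing more can be done
None
```

The job is handed in, after about 67 s of robot time. The lid stands at 100 degrees, all four modules are home, and the mains paddle is on.

- **Lid:** It was raised and let go. Afterwards the screen plane read 100.1° and the handle position 99.6°. An earlier final reading of 63° was wrong because the arm blocked the camera; I repeated it with the arm clear.
- **Modules:** Three thin modules are in slots 1, 3 and 5, and the one wide module is in slot 2. Each was lowered until it stopped, then released. The final depth check shows every box top at about 102 mm, which is fully home.
- **Mains:** The paddle was pushed to its stop after the modules were in, and the last picture shows it leaning to the hinge side. I did not measure its angle.
- **What went wrong on the way:**
  - The grip on the lid handle slipped at about 58° and had to be retaken.
  - The first push at the paddle passed over it, so I repeated it lower.
- **Left alone:** The robot never went near the multimeter, the sign or the orange look-alike on purpose. I did not measure their positions at the end.

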